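# Index the rotary print fixture and lock it

## Robot

A 7-joint arm with a two-finger parallel gripper is mounted at the origin on a cart in front of the work surface, level with it; the furniture and walls round the work are solid. World frame = base frame: x ahead of the robot, y to its left, z up, the work surface at z = 0. Lengths are in m, angles in degrees, forces in N, time in s.
With the tool pointing down it reaches from about 0.425 to 0.875 m from the base axis. Payload 4.7 kg.
Tool frame: the origin (TCP) lies at the very end of the fingers, on their centre line; the grasp point (between the pads) lies 19 mm behind it (manip.grip_point_offset is the z of the grasp point in the tool frame, in m); z points along the fingers, x is the direction in which the jaws open and shut, and the axes are right-handed (so a half turn about z gives the same grasp; the last joint's range is limited). The gripper opens to 85 mm and grips with 20 to 120 N. Pads are 22 mm wide; open, the fingers measure 114 mm over their backs; the gripper's body (76 mm by 85 mm) begins 54 mm behind the grasp point. The pads swing forward as they close: fully open they stand 13 mm farther back than shut.
Start: joints at [67.386, 18.392, -4.016, 83.108, 1.295, 78.541, -3.26], TCP at [0.258, -0.596, 0.231] pointing down, gripper open.
Joint ranges: [-163.93, 163.93], [-17.29, 119.83], [-79.2, 71.16], [3.27, 140.29], [-89.18, 269.18], [5.43, 117.66], [-154.24, 154.24]. Speed limits (degrees/s): [147.25, 147.25, 180, 180, 180, 180, 180].

## Interface

Orientations are given as [roll, pitch, yaw] about the fixed x, y, z axes, in that order (R = Rz(yaw) Ry(pitch) Rx(roll)).
In Python, from workcell import get_state, vision, manip gives the robot as it stands. The module is installed in compiled form; this text tells all that it offers.
- The arm moves only by the shell command python3 -m creep 'ROWS' [FORCE]. ROWS is a JSON object of lists of equal length, an entry for each row: "travel": the shift along the tool's x, y, z in mm, a list of three; "twist": the turn, a rotation vector about the tool's x, y, z in rad, a list of three; "hand": the finger opening in mm, from 0 to 85.4. In form: {"travel": [[x, y, z], ...], "twist": [[ax, ay, az], ...], "hand": [hand, ...]}. A call has 1 to 10 rows; each row shifts and turns the commanded pose from where the row before left it, along the tool's axes as they then stand; what a row does not reach is not made up. A row lasts 1/10 s, in which the tool goes at most 50 mm and 8.59 degrees, less where a joint would pass 70% of its speed; a pose out of reach is approached as far as the arm can. A call is refused whole if a number of a shift passes 50 or a number of a turn 0.15, either way. A call with a gripper value outside its range is refused whole. The fingers move at their own pace and stop on an object; FORCE is the grip in N (left out, the last holds). Time passes only in rows, so rows that do not move let the fingers close. It gives the time, the measured TCP pose, the force and the opening at its end, in the units of the state.
- get_state(): the state, without advancing time (a new reading comes with each control period).
- vision.read_camera(name): name is "side" or "top" or "wrist"; returns (picture, depth): 400x640x3 uint8, red, green, blue; 400x640 float32, m along the optical axis (not along the pixel's ray), 0 where there is no reading.
- vision.calibration(name): a dict with "fx", "fy", "cx", "cy" (pixels), "extrinsics" (4x4, takes a point from camera to world coordinates). Camera axes: x right, y down, z forward; pixel columns grow to the right and rows downward; lengths in m; the calibration is good to about 2 mm. A picture is of the moment at which its call begins: read the wrist's pose just before it. calibration takes no time and is no camera call; for the wrist camera it gives the pose at the moment of the call.
- manip.hand_in(): hands the job in, once; it reports no verdict.
The state is a dict: "time": time; "joint_positions": joint angles; "qvel": joint speeds; "tau": joint torques, N m; "eef_pos": TCP position; "tcp_rot": TCP orientation; "wrist_force": force on the tool from outside, world axes, zero at the start; "torque": the same for the moment, N m; "gripper_width": opening from 0.0 (shut) to 1.0 (fully open).
Only numpy, scipy, OpenCV 4.12 (cv2) and the standard library are available. Lean on these libraries where they do the work, as an engineer would, in place of code of your own. Each camera call takes 0.05 s, during which the arm holds its last target.

## Task

Bring the black cap on the rotary print fixture to the printing station, under the raised stencil: pull out the leaning spring plunger, twist its wing so that it stays out by itself, and turn the dial by the bar on its hub until the cap's nest stands at the station. Then twist the wing back so that the pin springs fully home and locks the dial, and last press the stencil down flat over the cap. Leave the cap and the steel blanks in their nests and do not shift the bottle, pot and jar that stand round the fixture.

Things in the scene. Friction and masses are not known exactly. Their poses are not given: they have to be found in the camera images.
- fixture: Rotary print fixture bolted to the bench: grey base, aluminium dial 144 mm across, top face at z = 34 mm. Origin on the dial's upright axis at bench height, z up; -x points to the plunger side. All angles below count round this axis from +x towards +y. Six nests at radius 42 mm, 60 degrees apart; with the dial locked they stand at 0, 60, 120, 180, 240, 300 degrees.
- cap: The one black moulded cap, 24 mm across, 9 mm tall, two slots in its top, lying flat in a nest one or two steps either way from the station. Origin: centre of its underside. A nest is a steel ring on the dial, 26 mm inside, 34 mm outside, 6 mm tall; the cap stands 3 mm above it and rides round with the dial.
- station (a point): The printing station, fixed on the base at 120 degrees, 42 mm from the axis, z = 34 mm: where the centre of the cap's underside lies when its nest stands right under the stencil's window. The nest there is empty at the start.
- dial (a joint): Dial angle in rad, 0 at the start, positive counter-clockwise from above. With the plunger out it turns either way against 0.06 N m of friction and stays put. Six bores in its bevelled rim, one per 1.047 rad, in line with the nests; locked play 0.022 rad. The round-nosed pin finds a bore up to about 0.05 rad off; farther off it lands on the rim until the dial is turned on.
- hub_bar (a point): Centre of the black bar on the dial's hub, on the dial's axis, 74 mm above the bench: 46 mm long (point x), 12 mm thick (point y), 20 mm tall. Pinch its two flat sides from above to turn the dial. It stands on a 20 mm post; the nest rings and what lies in them reach no higher than 43 mm.
- plunger (a joint): How far the index plunger is pulled out along its axis, m: 0 = home, pin 8 mm deep in a bore; limit 0.014. A spring drives it home (4.5 N at home, 8 N out). Its wing turns only when it is out by 10 mm or more; parked it rests at 0.010. A pin that missed its bore rests on the rim at about 0.008.
- wing (a joint): Turn of the plunger's wing, rad: 0 = in line with the slot in its sleeve (play 0.12), grows counter-clockwise seen from its outer end, stop at 1.2. Pulled out and turned past 0.5 its cross key rests on the sleeve's end and holds the plunger out; turned back to 0 and let go, the key drops into the slot and the spring drives the pin in. Friction 0.02 N m.
- wing_bar (a point): Centre of the plunger's black wing, a bar 36 mm long (point x), 10 mm thick (y), 18 mm along the plunger's axis (z, pointing outwards), free neck 13 mm below it. The axis is (-0.574, 0, 0.819) in the fixture's frame, 35 degrees off vertical: grasp along it. At home this point is at (-100, 0, 78) mm in that frame. At wing 0 point x = (0.676, -0.565, 0.473), at 1.2 (0.676, 0.565, 0.473) in that frame.
- stencil (a joint): Opening angle of the stencil, rad: 0 = down flat over the station; starts raised at 0.9 to 1.15 and stays where it is left (friction hinge 0.07 N m). 2 to 5 N down on its tab swings it to its stop at 0; a cap out of line with its window keeps it up. The hinge is level, 44 mm high, 88 mm from the dial's axis at 120 degrees, square to that direction; the plate points inwards.
- stencil_tab (a point): Top centre of the 18 x 18 mm steel finger tab beside the stencil, a hinged plate 52 x 44 mm with a 29 mm round window. Site axes: x outwards from the dial's axis, y along the hinge, z up when down. From the hinge's middle the tab is at (-46, -30, +1.5) mm in these axes. Down, it is 46 mm above the bench. Raised, the plate's tip is up to 104 mm high and at least 48 mm from the dial's axis.
- blank1: A steel blanking disc that closes an unused nest: 24 mm across, 5 mm thick, with a small 7 mm stud in the middle, 9 mm tall in all; loose in its nest. Origin: centre of its underside. A fourth, the same, in the nest opposite the station, is fixed to the dial.
- blank2: A steel blanking disc that closes an unused nest: 24 mm across, 5 mm thick, with a small 7 mm stud in the middle, 9 mm tall in all; loose in its nest. Origin: centre of its underside.
- blank3: A steel blanking disc that closes an unused nest: 24 mm across, 5 mm thick, with a small 7 mm stud in the middle, 9 mm tall in all; loose in its nest. Origin: centre of its underside.
- pump: Bystander, loose: solvent dispenser bottle, 66 mm across, 133 mm tall (its metal dish on top is 54 mm across), standing close to the dial in one of three places that it, the pot and the jar share: at about 2, 38 or 75 degrees, 117 to 130 mm from the axis; at 75 degrees it crowds the stencil tab. Origin: centre of its underside.
- small_pot: Bystander, loose: slim pot, 38 mm across, 66 mm tall, close to the dial in another of the three places. Origin: centre of its underside.
- ink_jar: Bystander, loose: ink jar, 60 mm across, 62 mm tall, close to the dial in the last of the three places. Origin: centre of its underside.

How it is judged (in metres and radians):
On the way, in this order (a step that is already met when the one before it is completed fails the run):
1. the plunger is pulled out and its wing twisted, so that it stays out with nothing holding it (value of joint plunger above 0.0092 m and value of joint wing above 0.5 rad and contact force between the fingers and wing below 0.2 N), for 0.2 s.
2. the cap stands at the station and the dial is locked: wing twisted back, pin fully home, the stencil still raised (value of joint plunger below 0.002 m and value of joint wing below 0.25 rad and horizontal distance between cap and station below 0.004 m and value of joint stencil above 0.3 rad), for 0.2 s.
At the end, for the whole second after the job is handed in: The cap lies flat in its nest within 4 mm of the printing station, the plunger is home (within 2 mm) with its wing back in line (within 0.25 rad), the stencil is down flat over the cap (within 0.06 rad), and everything is at rest (value of joint plunger below 0.002 m and value of joint wing below 0.25 rad and horizontal distance between cap and station below 0.004 m and value of joint stencil below 0.06 rad and height (world z) of cap below 0.037 m and angle between cap's own z axis and vertical below 0.1 rad and linear speed of cap below 0.02 m/s); the robot touches nothing.
It fails at once if the cap is lifted out of its nest (height (world z) of cap above 0.046 m).
It fails at once if a blanking disc is lifted out of its nest (height (world z) of any of blank1, blank2, blank3 above 0.046 m).
It fails at once if the bottle, pot or jar beside the fixture is shifted by more than 25 mm (distance of any of pump, small_pot, ink_jar from where it was at the start of the episode above 0.025 m).
It also fails if it takes over 72 s, if anything falls off the work surface, if the arm or the gripper's body presses on something with over 40 N, if the wrist force passes 120 N, or if a joint passes its speed limit or range.

## Working session

There is one attempt and no reset: what is moved stays moved. The work goes in short steps, Python scripts to look and compute and a shell command to move; the robot and the scene stay as the last step left them, time stands still between calls to the robot, and variables do not carry over. Pictures are saved under pics/ and viewed, and the job is handed in when it is done.

```bash
mkdir -p pics
python3 - <<'E'
from workcell import get_state, vision, manip
import cv2, json, numpy as np
s=get_state(); print({k:np.round(v,3).tolist() for k,v in s.items()}); print(manip.grip_point_offset)
for n in ["side","top","wrist"]:
    p,d=vision.read_camera(n); c=vision.calibration(n)
    np.savez(f"pics/{n}0.npz",p=p,d=d,**{k:np.array(v) for k,v in c.items()})
    cv2.imwrite(f"pics/{n}0.png",p[:,:,::-1])
    print(n,{k:np.round(v,4).tolist() for k,v in c.items()})
E
```

```text
{'time': 0.0, 'joint_positions': [67.386, 18.439, -4.016, 83.176, 1.295, 78.541, -3.258], 'qvel': [-0.033, 0.017, -0.04, 0.076, -0.135, 0.031, 0.001], 'tau': [-0.0, -49.358, -0.382, -31.434, 0.013, 0.011, 0.0], 'eef_pos': [0.258, -0.596, 0.23], 'tcp_rot': [179.995, 0.111, -66.574], 'wrist_force': [-1.335, -0.134, -0.164], 'torque': [0.013, 0.012, 0.01], 'gripper_width': 1.001}
-0.0187
side {'fx': 387.3563, 'fy': 387.3563, 'cx': 318.0343, 'cy': 193.5671, 'extrinsics': [[-0.9853, -0.0885, 0.1458, 0.4913], [-0.1705, 0.5402, -0.8241, 0.4273], [-0.0058, -0.8368, -0.5474, 0.5632], [0.0, 0.0, 0.0, 1.0]]}
top {'fx': 504.3945, 'fy': 504.3945, 'cx': 315.1447, 'cy': 199.7662, 'extrinsics': [[-0.0233, -0.9824, 0.1853, 0.4304], [-0.9994, 0.0273, 0.019, -0.2931], [-0.0237, -0.1847, -0.9825, 0.9301], [0.0, 0.0, 0.0, 1.0]]}
wrist {'fx': 284.3452, 'fy': 284.3452, 'cx': 319.31, 'cy': 197.4528, 'extrinsics': [[0.3982, -0.875, -0.2752, 0.3275], [-0.9173, -0.3805, -0.1175, -0.5657], [-0.0019, 0.2993, -0.9542, 0.3739], [0.0, 0.0, 0.0, 1.0]]}
```

View pics/top0.png

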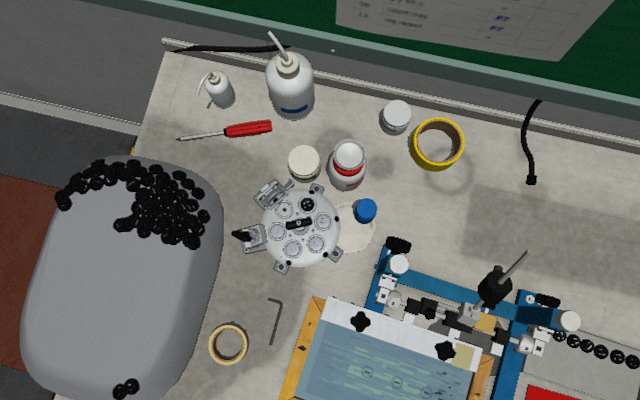

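View pics/side0.png

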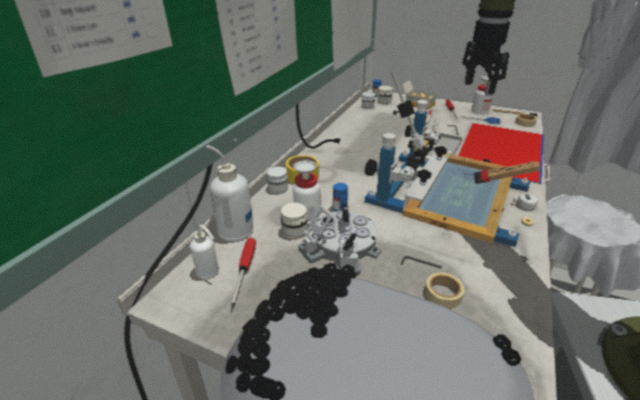

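View pics/wrist0.png

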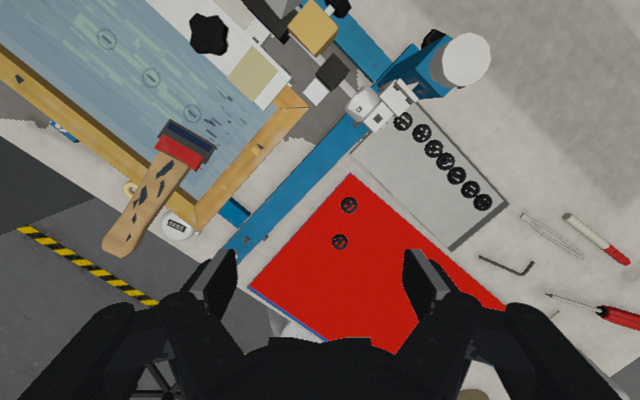

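Run:
```python
import cv2
p=cv2.imread("pics/top0.png")[130:280,225:385]
cv2.imwrite("pics/top0c.png",cv2.resize(p,None,fx=5,fy=4*1.25,interpolation=cv2.INTER_CUBIC)[:600*2])
p=cv2.resize(p,(640,600),interpolation=cv2.INTER_CUBIC); cv2.imwrite("pics/top0c.png",p)
p=cv2.imread("pics/side0.png")[170:280,270:390]
cv2.imwrite("pics/side0c.png",cv2.resize(p,(600,550),interpolation=cv2.INTER_CUBIC))
```

```text
(no output)
```

View pics/top0c.png

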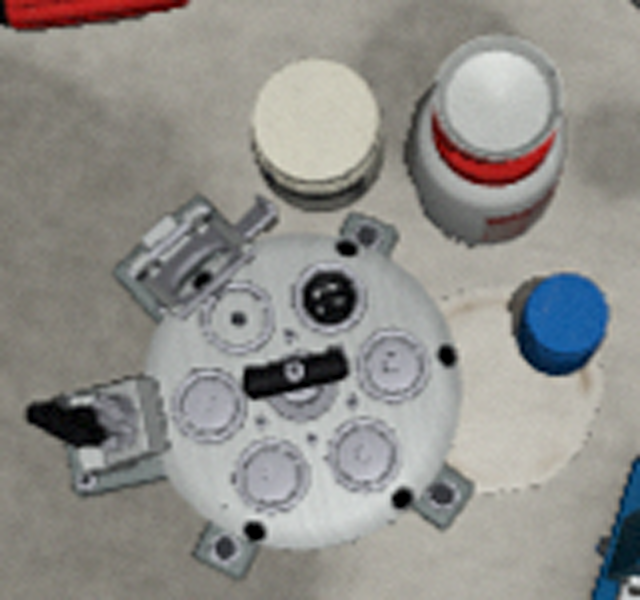

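View pics/side0c.png

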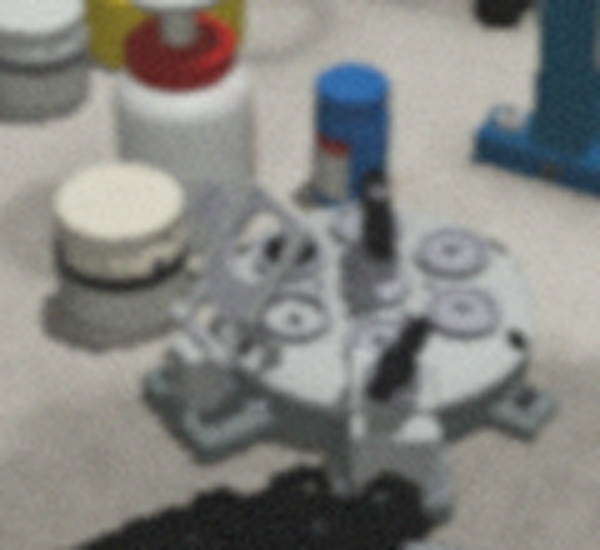

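```bash
cat > h.py <<'E'
import numpy as np, cv2
from scipy.optimize import least_squares
from scipy.spatial.transform import Rotation as R
def proj(c,P):
    E=np.array(c['extrinsics']); P=np.atleast_2d(P)
    q=(P-E[:3,3])@E[:3,:3]
    return np.c_[c['fx']*q[:,0]/q[:,2]+c['cx'],c['fy']*q[:,1]/q[:,2]+c['cy']]
E
cat > fit.py <<'E'
from h import *
z=np.load("pics/top0.npz")
uv=np.array([(238,317),(331,297),(393,366),(364,455),(271,477),(209,404),(296,371),(152,289),(155,0)][:7],float)
px=np.c_[225+(uv[:,0]+.5)/4-.5,130+(uv[:,1]+.5)/4-.5]
L=[]
for a,zz in [(120,40),(60,43),(0,43),(300,43),(240,43),(180,43)]:
    L.append([42*np.cos(np.radians(a)),42*np.sin(np.radians(a)),zz])
L.append([0,0,84]); L=np.array(L)/1000
def W(p,L): return (R.from_euler('z',p[2]).as_matrix()@L.T).T+[p[0],p[1],0]
f=lambda p:(proj(z,W(p,L))-px).ravel()
r=least_squares(f,[.4,-.28,-1.5]); print(r.x,np.degrees(r.x[2])); print(np.round(f(r.x).reshape(-1,2),2))
p=r.x
im=z['p'][:,:,::-1].copy()
wb=np.array([-.100,0,.078]);
for q,c in [((0,0,.084),(0,0,255)),(wb+.018*np.array([.676,-.565,.473])+.009*np.array([-.574,0,.819]),(0,255,0)),(wb-.018*np.array([.676,-.565,.473])+.009*np.array([-.574,0,.819]),(0,255,0))]:
    print(proj(z,W(p,np.array([q]))))
print(W(p,wb[None]))
# depth check
E=z['extrinsics'];d=z['d']
def pt(u,v): 
    D=np.median(d[v-1:v+2,u-1:u+2]); return E[:3,:3]@(D*np.array([(u-z['cx'])/z['fx'],(v-z['cy'])/z['fy'],1]))+E[:3,3]
print("bar",pt(299,222),"dial",pt(300,260),"jar",pt(304,160),"pump",pt(349,155),"pot",pt(366,210))
E
python3 fit.py
```

```text
[ 0.55123294 -0.24770374 -1.38616696] -79.42151631750346
[[ 0.28  0.02]
 [-0.11 -0.13]
 [ 0.13 -0.12]
 [ 0.04  0.11]
 [-0.05 -0.42]
 [-0.21  0.22]
 [-0.07  0.31]]
[[298.55626751 222.68550315]]
[[244.89103542 239.34951371]]
[[230.37692161 231.77811343]]
[[ 0.53287472 -0.1494033   0.078     ]]
bar [ 0.55202162 -0.24860925  0.08651898] dial [ 0.49173292 -0.24639565  0.03331317] jar [ 0.66668127 -0.25814088  0.06175958] pump [ 0.65638213 -0.33521681  0.12286221] pot [ 0.57285732 -0.36406905  0.06602418]
```

```bash
cat >> h.py <<'E'
FP=np.array([0.55123,-0.24770,-1.38617])
RF=R.from_euler('z',FP[2]).as_matrix()
def fw(q): return RF@np.array(q,float)+[FP[0],FP[1],0]
AX=np.array([-.574,0,.819]); AX/=np.linalg.norm(AX)
def wingR(w,flip=False):
    x0=np.array([.676,-.565,.473]); x1=np.array([.676,.565,.473])
    x0/=np.linalg.norm(x0)
    x=R.from_rotvec(AX*w).apply(x0); y=np.cross(AX,x)
    z=-AX; X=-y if flip else y
    M=np.c_[X,np.cross(z,X),z]; return RF@M
def barR(a,flip=False):
    # jaws along bar y; dial angle a
    y=RF@np.array([-np.sin(a),np.cos(a),0]); X=-y if flip else y
    z=np.array([0,0,-1.]); return np.c_[X,np.cross(z,X),z]
def cur():
    from workcell import get_state
    s=get_state(); return np.array(s['eef_pos']),R.from_euler('xyz',s['tcp_rot'],degrees=True).as_matrix(),s
def plan(Rt,grip=None,off=0,tip=None):
    """Rt target rot, grip: target grasp point world; off: standoff back along tool z (m)"""
    p,Rc,s=cur()
    rv=R.from_matrix(Rc.T@Rt).as_rotvec()
    t=(np.array(grip)+Rt[:,2]*.0187 if tip is None else np.array(tip))-Rt[:,2]*off
    print("t",round(s['time'],2),"pos",np.round(p,4),"rpy",np.round(s['tcp_rot'],1),"j",np.round(s['joint_positions'],0),"F",np.round(s['wrist_force'],1),"w",round(s['gripper_width']*85.4,1))
    print(" twist total",np.round(rv,3),"|",round(np.linalg.norm(rv),3),"target",np.round(t,4))
    print(" travel in target frame mm",np.round(1000*Rt.T@(t-p),1)," in current frame",np.round(1000*Rc.T@(t-p),1))
E
python3 - <<'E'
from h import *
wb=fw([-.1,0,.078])
for fl in (0,1):
    plan(wingR(0,fl),wb,.06); 
print(R.from_matrix(wingR(1.2)).as_matrix(), RF@np.array([.676,.565,.473]))
z=np.load("pics/top0.npz");d=z['d'];E=z['extrinsics']
v,u=np.mgrid[:400,:640]
P=np.stack([(u-z['cx'])/z['fx']*d,(v-z['cy'])/z['fy']*d,d],-1)@E[:3,:3].T+E[:3,3]
a=P[d>0]
for (x0,x1,y0,y1) in [(.1,.4,-.8,-.4),(.3,.6,-.5,-.3),(.4,.7,-.3,-.1),(.3,.6,-.1,.3),(.2,.4,-.4,-.2),(.5,.8,-.7,-.4)]:
    m=(a[:,0]>x0)&(a[:,0]<x1)&(a[:,1]>y0)&(a[:,1]<y1); print((x0,x1,y0,y1),np.round(np.percentile(a[m,2],[50,99,99.9]),3) if m.any() else None)
# stencil points
rel=(a-[FP[0],FP[1],0])@RF
m=(rel[:,2]>.045)&(np.abs(rel[:,0])<.14)&(np.abs(rel[:,1])<.13)&(rel[:,2]<.2)
for q in rel[m][::6]: print(np.round(q*1000).astype(int),end=' ')
E
```

```text
t 0.15 pos [ 0.2582 -0.5961  0.2305] rpy [ 1.80e+02  1.00e-01 -6.66e+01] j [67. 18. -4. 83.  1. 79. -3.] F [ 0.   0.2 -0.6] w 85.7
 twist total [-0.352  0.518 -0.722] | 0.956 target [ 0.5285 -0.1261  0.1118]
 travel in target frame mm [  61.1 -533.7 -139.5]  in current frame [-323.6 -434.9  119.1]
t 0.15 pos [ 0.2582 -0.5961  0.2305] rpy [ 1.80e+02  1.00e-01 -6.66e+01] j [67. 18. -4. 83.  1. 79. -3.] F [ 0.   0.2 -0.6] w 85.7
 twist total [0.647 0.439 2.303] | 2.432 target [ 0.5285 -0.1261  0.1118]
 travel in target frame mm [ -61.1  533.7 -139.5]  in current frame [-323.6 -434.9  119.1]
[[ 0.72673478  0.67878967  0.10536199]
 [ 0.60578704 -0.56100382 -0.56417797]
 [-0.3238497   0.47383468 -0.81890297]] [ 0.67949733 -0.56078906  0.473     ]
(0.1, 0.4, -0.8, -0.4) [0.022 0.191 0.194]
(0.3, 0.6, -0.5, -0.3) [0.064 0.191 0.194]
(0.4, 0.7, -0.3, -0.1) [0.001 0.096 0.104]
(0.3, 0.6, -0.1, 0.3) [0.069 0.09  0.093]
(0.2, 0.4, -0.4, -0.2) [0.067 0.135 0.137]
(0.5, 0.8, -0.7, -0.4) [0.049 0.42  0.431]
[103 114 130] [112 112 130] [100 112 132] [110 111 129] [120 108 132] [102 111 128] [112 109
[... 9507 characters left out ...]
39] [ 126 -116  162] [ 131 -118  189] [ 117 -112   62] [ 121 -115  111] [ 125 -117  152] [ 133 -119  163] [ 114 -115  106] [ 121 -117  120] [ 129 -119  131] [ 134 -121  162] [ 114 -117  110] [ 123 -119  120] [ 131 -121  127] [ 136 -123  154] [ 114 -119  121] [ 124 -120  120] [ 135 -122  106] [ 111 -119  107] [ 120 -121  109] [ 128 -123  119] [ 110 -120   93] [ 118 -122  110] [ 128 -124  109] [ 109 -122  102] [ 118 -124  110] [ 127 -126  109] [ 108 -123   90] [ 116 -125  110] [ 125 -127  111] [ 108 -124   91] [ 116 -126  107] [ 125 -128  110] [ 107 -126  111] [ 117 -128  109] [ 106 -128  102] [ 115 -130  110] [  -1 -123   80] [  23 -129  102] [   3 -127   77] [  -2 -128   83] [   8 -130   82]
```

```bash
python3 -m creep '{"travel":[[0,0,-40],[-10,-14,-30],[-29,-39,0],[-29,-39,0],[-29,-39,0],[-29,-39,0],[-29,-39,0],[-29,-39,0],[-29,-39,0],[-29,-39,0]],"twist":[[0,0,0],[0,0,0],[0,0,0],[0,0,0],[0,0,0],[0,0,0],[0,0,0],[0,0,0],[0,0,0],[0,0,0]],"hand":[60,50,40,40,40,40,40,40,40,40]}'
python3 - <<'E'
from h import *
plan(wingR(0),fw([-.1,0,.078]),.1)
E
```

```text
time: 1.15
eef_pos: [0.4618, -0.2429, 0.3012]
tcp_rot: [180.0, -0.0, -66.6]
wrist_force: [1.6, -0.4, -0.4]
gripper_width: 0.471
t 1.15 pos [ 0.4618 -0.2429  0.3012] rpy [180.   -0.  -66.6] j [ 45.   2. -21.  94.   1.  84. -42.] F [ 1.6 -0.4 -0.4] w 40.2
 twist total [-0.351  0.517 -0.722] | 0.955 target [ 0.5243 -0.1035  0.1446]
 travel in target frame mm [ -37.1 -208.2   56.2]  in current frame [-103.1 -112.8  156.6]
```

```bash
python3 -m creep '{"travel":[[-26,-34,0],[-26,-34,0],[0,0,0],[0,0,0],[0,0,0],[0,0,0],[0,0,0],[0,0,0],[0,0,0]],"twist":[[0,0,0],[0,0,0],[-0.05,0.074,-0.103],[-0.05,0.074,-0.103],[-0.05,0.074,-0.103],[-0.05,0.074,-0.103],[-0.05,0.074,-0.103],[-0.05,0.074,-0.103],[-0.05,0.074,-0.103]],"hand":[40,40,40,40,40,40,40,40,40]}'
python3 - <<'E'
from h import *
plan(wingR(0),fw([-.1,0,.078]),.1)
E
```

```text
time: 2.05
eef_pos: [0.5033, -0.1695, 0.3013]
tcp_rot: [149.8, -19.1, -18.4]
wrist_force: [-0.2, -0.1, 0.7]
gripper_width: 0.468
t 2.05 pos [ 0.5033 -0.1695  0.3013] rpy [149.8 -19.1 -18.4] j [ 30.  -4. -35. 107.  34.  75. -38.] F [-0.2 -0.1  0.7] w 40.0
 twist total [ 0.001 -0.004  0.003] | 0.005 target [ 0.5243 -0.1035  0.1446]
 travel in target frame mm [ -52.  -133.9   93.4]  in current frame [ -52.  -134.1   93.1]
```

```bash
python3 -m creep '{"travel":[[-13,-33.5,0],[-13,-33.5,10],[-13,-33.5,40],[-13,-33.5,43],[0,0,0]],"twist":[[0,0,0],[0,0,0],[0,0,0],[0,0,0],[0,0,0]],"hand":[40,40,40,40,40]}'
python3 - <<'E'
from h import *
from workcell import vision
plan(wingR(0),fw([-.1,0,.078]),.0)
c=vision.calibration("wrist")
p,d=vision.read_camera("wrist"); np.savez("pics/w1.npz",p=p,d=d,**c); 
wb=np.array([-.1,0,.078]);x=np.array([.676,-.565,.473]);y=np.cross(AX,x)
im=p[:,:,::-1].copy()
q=np.array([fw(wb+.009*AX+a*.018*x+b*.005*y) for a,b in [(1,1),(1,-1),(-1,-1),(-1,1)]])
uv=proj(c,q);print(np.round(uv,1))
ax=proj(c,np.array([fw([0,0,.084])]));print(ax)
cv2.imwrite("pics/w1.png",im)
cv2.polylines(im,[np.int32(uv*16)],True,(0,255,0),1,cv2.LINE_AA,4)
x0,y0=np.int32(uv.mean(0))-[50,40]
x0=max(x0,0);y0=max(y0,0)
print(x0,y0);cv2.imwrite("pics/w1c.png",cv2.resize(im[y0:y0+80,x0:x0+100],(800,640)[:2] if 0 else (750,600),interpolation=cv2.INTER_CUBIC))
E
```

```text
time: 2.55
eef_pos: [0.5189, -0.1043, 0.1471]
tcp_rot: [149.9, -18.2, -18.7]
wrist_force: [-1.8, -0.5, -0.1]
gripper_width: 0.469
t 2.55 pos [ 0.5189 -0.1043  0.1471] rpy [149.9 -18.2 -18.7] j [ 23.  10. -41. 114.  44.  71. -60.] F [-1.8 -0.5 -0.1] w 40.0
 twist total [0.    0.01  0.007] | 0.012 target [ 0.5348 -0.1599  0.0627]
 travel in target frame mm [  3.8  -4.1 102.2]  in current frame [  4.8  -4.1 102.2]
[[331.5 222.4]
 [319.4 222.2]
 [319.7 179.9]
 [332.4 180. ]]
[[368.57507073 245.91203531]]
275 161
```

View pics/w1.png

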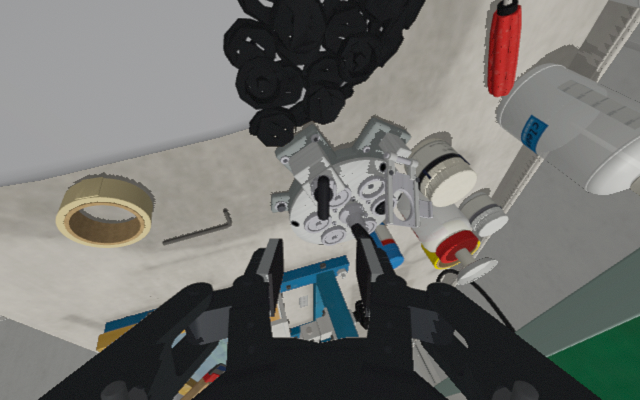

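View pics/w1c.png

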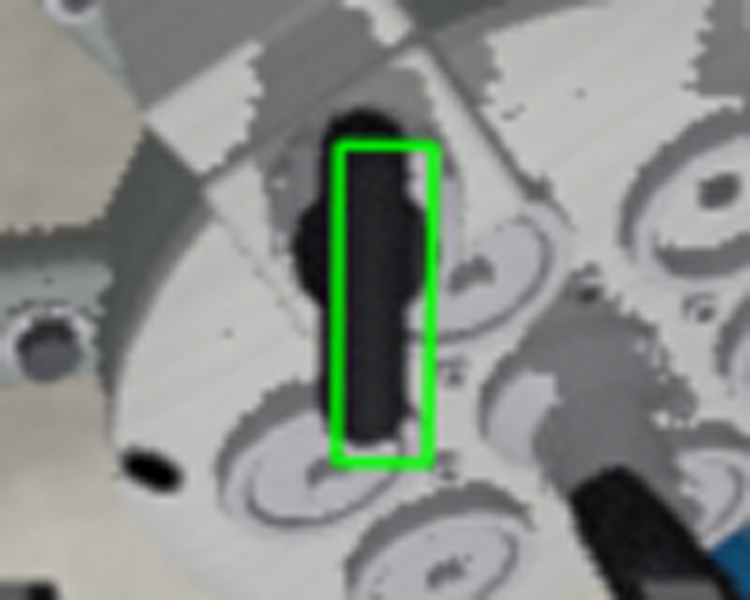

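```bash
python3 -m creep '{"travel":[[3,-5.5,0],[0,0,30],[0,0,20],[0,0,15],[0,0,0]],"twist":[[0,0.01,0.007],[0,0,0],[0,0,0],[0,0,0],[0,0,0]],"hand":[40,32,32,32,32]}'
python3 - <<'E'
from h import *
from workcell import vision
plan(wingR(0),fw([-.1,0,.078]),.0)
c=vision.calibration("wrist")
p,d=vision.read_camera("wrist"); np.savez("pics/w2.npz",p=p,d=d,**c); 
im=p[:,:,::-1].copy()
wb=np.array([-.1,0,.078]);x=np.array([.676,-.565,.473]);y=np.cross(AX,x)
uv=proj(c,np.array([fw(wb+.009*AX+a*.018*x+b*.005*y) for a,b in [(1,1),(1,-1),(-1,-1),(-1,1)]]))
cv2.polylines(im,[np.int32(uv*16)],True,(0,255,0),1,cv2.LINE_AA,4)
cv2.imwrite("pics/w2.png",cv2.resize(im[150:330,200:440],(800,600),interpolation=cv2.INTER_CUBIC))
E
```

```text
time: 3.1
eef_pos: [0.5358, -0.1402, 0.1007]
tcp_rot: [150.0, -19.8, -19.0]
wrist_force: [-0.4, 0.0, 0.1]
gripper_width: 0.373
t 3.1 pos [ 0.5358 -0.1402  0.1007] rpy [150.  -19.8 -19. ] j [ 24.  15. -38. 115.  51.  65. -65.] F [-0.4  0.   0.1] w 31.9
 twist total [ 0.001 -0.011 -0.012] | 0.016 target [ 0.5348 -0.1599  0.0627]
 travel in target frame mm [-7.2 -2.4 42.2]  in current frame [-7.7 -2.4 42.1]
```

View pics/w2.png

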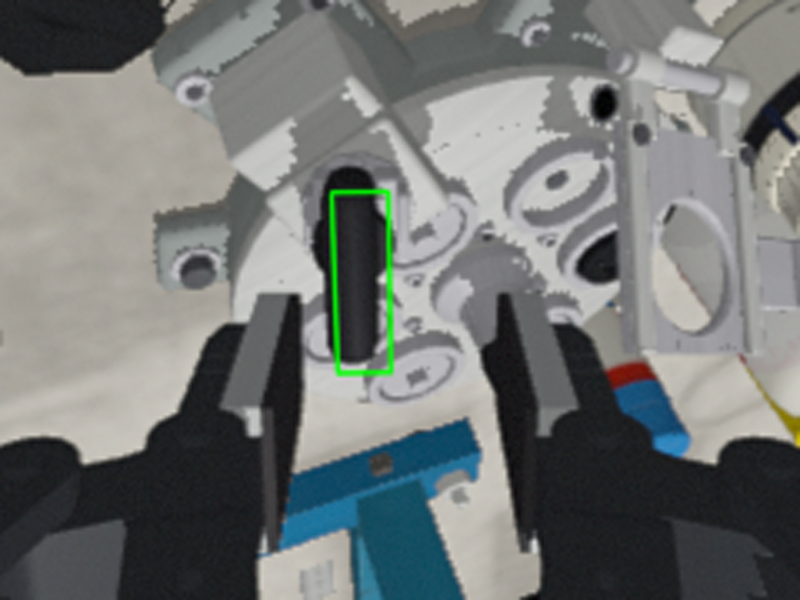

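```bash
python3 -m creep '{"travel":[[0,0,0],[0,0,0]],"twist":[[0,0,0],[0,0,0]],"hand":[32,32]}'
python3 - <<'E'
from h import *
plan(wingR(0),fw([-.1,0,.078]),.0)
E
```

```text
time: 3.35
eef_pos: [0.5367, -0.1377, 0.1013]
tcp_rot: [150.1, -19.9, -18.8]
wrist_force: [-0.3, 0.5, -0.1]
gripper_width: 0.374
t 3.35 pos [ 0.5367 -0.1377  0.1013] rpy [150.1 -19.9 -18.8] j [ 24.  15. -38. 115.  51.  65. -65.] F [-0.3  0.5 -0.1] w 32.0
 twist total [-0.002 -0.013 -0.009] | 0.017 target [ 0.5348 -0.1599  0.0627]
 travel in target frame mm [-7.4 -0.4 44. ]  in current frame [-8.  -0.3 43.9]
```

```bash
python3 -m creep '{"travel":[[-8.2,-2,0],[0,0,10],[0,0,8],[0,0,0],[0,0,0]],"twist":[[-0.002,-0.013,-0.009],[0,0,0],[0,0,0],[0,0,0],[0,0,0]],"hand":[32,32,32,32,32]}'
python3 - <<'E'
from h import *
plan(wingR(0),fw([-.1,0,.078]),.0)
E
```

```text
time: 3.85
eef_pos: [0.5307, -0.1449, 0.0809]
tcp_rot: [149.9, -18.8, -18.8]
wrist_force: [0.3, 0.1, -0.7]
gripper_width: 0.376
t 3.85 pos [ 0.5307 -0.1449  0.0809] rpy [149.9 -18.8 -18.8] j [ 24.  17. -37. 116.  52.  64. -65.] F [ 0.3  0.1 -0.7] w 32.1
 twist total [0.002 0.003 0.   ] | 0.004 target [ 0.5348 -0.1599  0.0627]
 travel in target frame mm [ 2.3  1.1 23.8]  in current frame [ 2.4  1.1 23.8]
```

```bash
python3 -m creep '{"travel":[[1,-0.4,7],[0.3,0,7],[0,0,6],[0,0,0],[0,0,0]],"twist":[[0,0,0],[0,0,0],[0,0,0],[0,0,0],[0,0,0]],"hand":[32,32,32,32,32]}'
python3 - <<'E'
from h import *
from workcell import vision
plan(wingR(0),fw([-.1,0,.078]),.0)
p,d=vision.read_camera("wrist")
cv2.imwrite("pics/w3.png",cv2.resize(p[150:330,200:440,::-1],(800,600),interpolation=cv2.INTER_CUBIC))
E
```

```text
time: 4.35
eef_pos: [0.5344, -0.1561, 0.0651]
tcp_rot: [149.9, -18.8, -18.8]
wrist_force: [0.3, -0.3, 0.1]
gripper_width: 0.375
t 4.35 pos [ 0.5344 -0.1561  0.0651] rpy [149.9 -18.8 -18.8] j [ 24.  18. -36. 116.  54.  63. -66.] F [ 0.3 -0.3  0.1] w 32.1
 twist total [0.001 0.002 0.   ] | 0.003 target [ 0.5348 -0.1599  0.0627]
 travel in target frame mm [0.8 1.7 4.2]  in current frame [0.9 1.6 4.2]
```

View pics/w3.png

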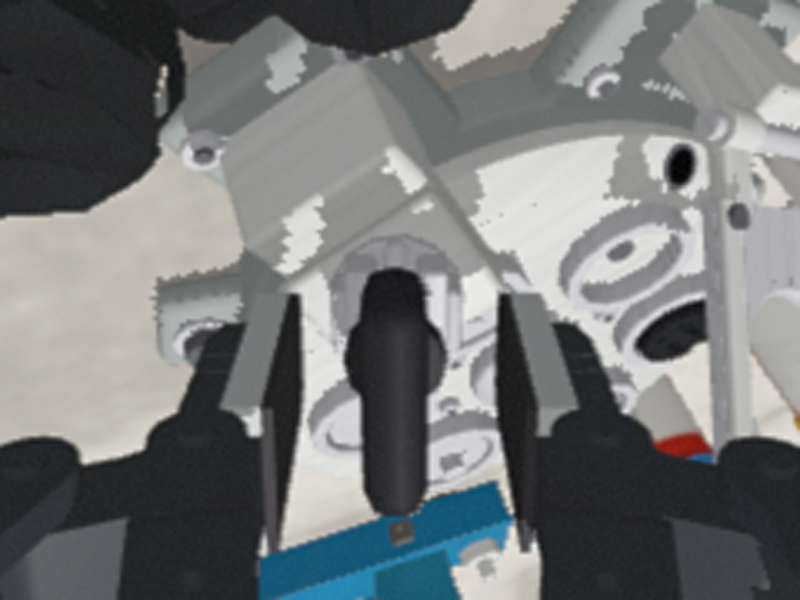

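```bash
python3 -m creep '{"travel":[[0,0,0],[0,0,0],[0,0,0],[0,0,0],[0,0,0],[0,0,0]],"twist":[[0,0,0],[0,0,0],[0,0,0],[0,0,0],[0,0,0],[0,0,0]],"hand":[20,8,4,4,4,4]}' 50
python3 - <<'E'
from h import *
plan(wingR(0),fw([-.1,0,.078]),.0)
p,Rc,s=cur(); g=p-Rc[:,2]*.0187; print("F tool",Rc.T@s['wrist_force'],"torque tool",Rc.T@s['torque'], "grip in fixture",1000*RF.T@(g-[FP[0],FP[1],0]))
E
```

```text
time: 5.0
eef_pos: [0.5342, -0.1555, 0.0654]
tcp_rot: [149.9, -18.8, -18.7]
wrist_force: [-4.8, 3.3, 4.7]
gripper_width: 0.109
t 5.0 pos [ 0.5342 -0.1555  0.0654] rpy [149.9 -18.8 -18.7] j [ 24.  18. -36. 116.  54.  63. -66.] F [-4.8  3.3  4.7] w 9.3
 twist total [0.001 0.002 0.001] | 0.003 target [ 0.5348 -0.1599  0.0627]
 travel in target frame mm [1.  1.9 4.8]  in current frame [1.  1.9 4.8]
F tool [-3.75438486  1.75953003 -6.20915463] torque tool [ 0.27324151 -1.10073504 -0.10173352] grip in fixture [-104.50959985    0.26661228   80.73452483]
```

```bash
python3 -m creep '{"travel":[[-0.5,0,-3],[0,0,-3],[0,0,-3],[0,0,-3],[0,0,0],[0,0,0]],"twist":[[0,0,0],[0,0,0],[0,0,0],[0,0,0],[0,0,0],[0,0,0]],"hand":[4,4,4,4,4,4]}' 70
cat > fc.py <<'E'
from h import *
plan(wingR(0),fw([-.1,0,.078]),.0)
p,Rc,s=cur(); g=p-Rc[:,2]*.0187; f=RF.T@(g-[FP[0],FP[1],0])-[-.1,0,.078]
print("F tool",np.round(Rc.T@s['wrist_force'],1),"torque tool",np.round(Rc.T@s['torque'],2), "along axis",1000*f@AX)
E
python3 fc.py
```

```text
time: 5.6
eef_pos: [0.5327, -0.1491, 0.0748]
tcp_rot: [149.9, -18.8, -18.8]
wrist_force: [3.0, -2.6, -6.5]
gripper_width: 0.102
t 5.6 pos [ 0.5327 -0.1491  0.0748] rpy [149.9 -18.8 -18.8] j [ 24.  17. -37. 116.  52.  64. -66.] F [ 3.  -2.6 -6.5] w 8.7
 twist total [0.001 0.002 0.   ] | 0.003 target [ 0.5348 -0.1599  0.0627]
 travel in target frame mm [ 1.3  1.7 16.2]  in current frame [ 1.3  1.6 16.2]
F tool [ 1.4 -2.4  7.1] torque tool [ 1.09 -0.13 -0.14] along axis 16.234817868739416
```

```bash
python3 -m creep '{"travel":[[0,0,-1.2],[0,0,0],[0,0,0],[0,0,0],[0,0,0],[0,0,0]],"twist":[[0,0,0],[0,0,-0.1],[0,0,-0.1],[0,0,-0.1],[0,0,0],[0,0,0]],"hand":[4,4,4,4,4,4]}' && python3 fc.py
```

```text
time: 6.2
eef_pos: [0.5326, -0.1484, 0.0759]
tcp_rot: [146.2, -9.7, -3.9]
wrist_force: [2.4, -3.9, -7.1]
gripper_width: 0.102
t 6.2 pos [ 0.5326 -0.1484  0.0759] rpy [146.2  -9.7  -3.9] j [ 26.  17. -39. 116.  53.  64. -49.] F [ 2.4 -3.9 -7.1] w 8.7
 twist total [0.001 0.002 0.298] | 0.298 target [ 0.5348 -0.1599  0.0627]
 travel in target frame mm [ 1.2  1.6 17.5]  in current frame [ 0.7  1.9 17.5]
F tool [ 1.5 -1.1  8.3] torque tool [ 1.03  0.17 -0.  ] along axis 17.531804115656666
```

Works smoothly; continue twisting to about 1.12.

```bash
python3 -m creep '{"travel":[[0,0,0],[0,0,0],[0,0,0],[0,0,0],[0,0,0],[0,0,0],[0,0,0],[0,0,0],[0,0,0]],"twist":[[0,0,-0.12],[0,0,-0.12],[0,0,-0.12],[0,0,-0.12],[0,0,-0.12],[0,0,-0.12],[0,0,-0.1],[0,0,0],[0,0,0]],"hand":[4,4,4,4,4,4,4,4,4]}' && python3 fc.py
```

```text
time: 7.1
eef_pos: [0.5328, -0.1483, 0.0759]
tcp_rot: [148.7, 16.5, 35.5]
wrist_force: [2.3, -2.6, -8.6]
gripper_width: 0.098
t 7.1 pos [ 0.5328 -0.1483  0.0759] rpy [148.7  16.5  35.5] j [ 29.  19. -43. 116.  54.  65.  -3.] F [ 2.3 -2.6 -8.6] w 8.4
 twist total [-0.     0.002  1.117] | 1.117 target [ 0.5348 -0.1599  0.0627]
 travel in target frame mm [ 1.1  1.8 17.6]  in current frame [-1.1  1.8 17.6]
F tool [ 2.9 -1.3  8.7] torque tool [ 0.6   1.08 -0.01] along axis 17.610441645735236
```

```bash
python3 -m creep '{"travel":[[0,0,1.3],[0,0,1],[0,0,0],[0,0,0],[0,0,0],[0,0,0]],"twist":[[0,0,0],[0,0,0],[0,0,0],[0,0,0],[0,0,0],[0,0,0]],"hand":[4,4,4,28,28,28]}' && python3 fc.py
python3 - <<'E'
from h import *
from workcell import vision
p,d=vision.read_camera("wrist")
cv2.imwrite("pics/w4.png",cv2.resize(p[150:330,200:440,::-1],(800,600),interpolation=cv2.INTER_CUBIC))
E
```

```text
time: 7.7
eef_pos: [0.5335, -0.1494, 0.0751]
tcp_rot: [148.7, 16.6, 35.6]
wrist_force: [0.2, 0.8, 0.0]
gripper_width: 0.329
t 7.7 pos [ 0.5335 -0.1494  0.0751] rpy [148.7  16.6  35.6] j [ 29.  19. -43. 116.  55.  65.  -3.] F [0.2 0.8 0. ] w 28.1
 twist total [1.00e-03 1.00e-03 1.12e+00] | 1.12 target [ 0.5348 -0.1599  0.0627]
 travel in target frame mm [ 0.4  1.7 16.3]  in current frame [-1.3  1.1 16.3]
F tool [ 0.6 -0.4 -0.5] torque tool [ 0.56  0.31 -0.  ] along axis 16.264551796881662
```

View pics/w4.png

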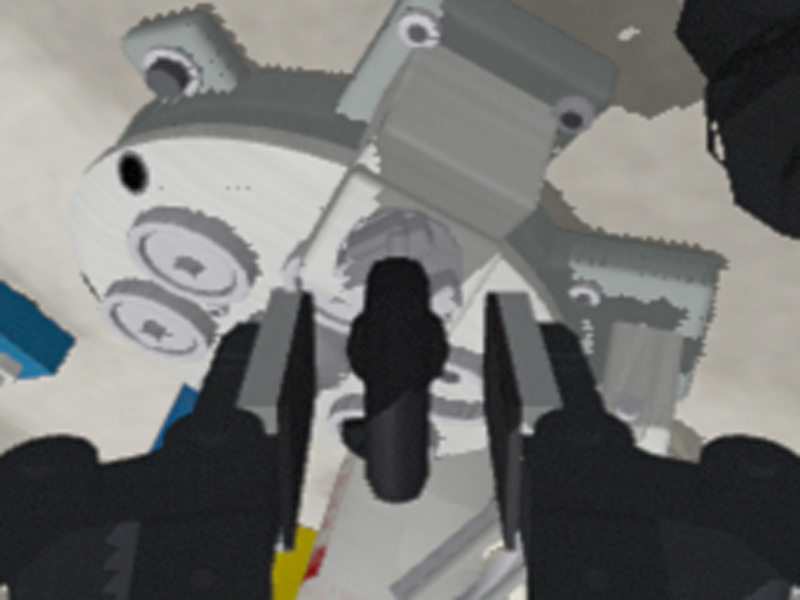

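```bash
python3 -m creep '{"travel":[[0,0,-10],[0,0,-20],[0,0,-40],[0,0,-40],[0,0,-30],[0,0,0]],"twist":[[0,0,0],[0,0,0],[0,0,0],[0,0,0],[0,0,0],[0,0,0]],"hand":[30,30,30,30,30,30]}'
python3 - <<'E'
from h import *
plan(barR(0),fw([0,0,.074]),.1)
from workcell import vision
p,d=vision.read_camera("top")
cv2.imwrite("pics/t1.png",cv2.resize(p[130:280,225:385,::-1],(640,600),interpolation=cv2.INTER_CUBIC))
E
```

```text
time: 8.35
eef_pos: [0.5209, -0.0664, 0.1934]
tcp_rot: [148.5, 16.3, 35.9]
wrist_force: [0.0, 0.6, -0.2]
gripper_width: 0.351
t 8.35 pos [ 0.5209 -0.0664  0.1934] rpy [148.5  16.3  35.9] j [ 27.   9. -49. 110.  43.  76.   4.] F [ 0.   0.6 -0.2] w 29.9
 twist total [0.6   0.152 0.506] | 0.799 target [ 0.5512 -0.2477  0.1553]
 travel in target frame mm [ -3.5 183.8  38.1]  in current frame [-67.7 109.3 136.8]
```

View pics/t1.png

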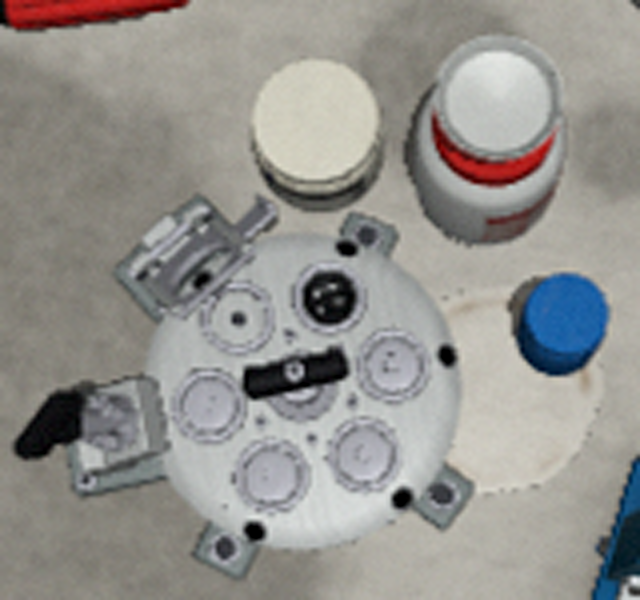

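```bash
python3 -m creep '{"travel":[[0,0,-25],[0,0,0],[0,0,0],[0,0,0],[0,0,0],[0,0,0],[0,0,0],[0,0,0]],"twist":[[0,0,0],[0.1,0.025,0.084],[0.1,0.025,0.084],[0.1,0.025,0.084],[0.1,0.025,0.084],[0.1,0.025,0.084],[0.1,0.025,0.084],[0,0,0]],"hand":[30,30,30,30,30,30,30,30]}'
python3 - <<'E'
from h import *
plan(barR(0),fw([0,0,.074]),.08)
E
```

```text
time: 9.2
eef_pos: [0.5149, -0.0619, 0.2081]
tcp_rot: [-180.0, 0.7, 9.8]
wrist_force: [-0.1, -0.7, -0.2]
gripper_width: 0.352
t 9.2 pos [ 0.5149 -0.0619  0.2081] rpy [-180.     0.7    9.8] j [ 44.   7. -42. 102.   5.  74.  10.] F [-0.1 -0.7 -0.2] w 30.1
 twist total [-0.001  0.012 -0.014] | 0.019 target [ 0.5512 -0.2477  0.1353]
 travel in target frame mm [  1.6 189.3  72.8]  in current frame [  5.2 189.3  72.6]
```

```bash
python3 -m creep '{"travel":[[1.6,45,0],[0,45,0],[0,45,10],[0,35,20],[0,19,20],[0,0,0],[0,0,0]],"twist":[[0,0.012,-0.014],[0,0,0],[0,0,0],[0,0,0],[0,0,0],[0,0,0],[0,0,0]],"hand":[30,30,30,34,34,34,34]}'
python3 - <<'E'
from h import *
plan(barR(0),fw([0,0,.074]),.0)
from workcell import vision
c=vision.calibration("wrist")
p,d=vision.read_camera("wrist"); im=p[:,:,::-1].copy()
uv=proj(c,np.array([fw([a*.023,b*.006,.084]) for a,b in [(1,1),(1,-1),(-1,-1),(-1,1)]]))
cv2.polylines(im,[np.int32(uv*16)],True,(0,255,0),1,cv2.LINE_AA,4)
cv2.imwrite("pics/w5.png",cv2.resize(im[150:330,200:440],(800,600),interpolation=cv2.INTER_CUBIC))
E
```

```text
time: 9.9
eef_pos: [0.5531, -0.2399, 0.1582]
tcp_rot: [-179.9, 0.0, 11.3]
wrist_force: [0.5, 0.3, -0.1]
gripper_width: 0.4
t 9.9 pos [ 0.5531 -0.2399  0.1582] rpy [-179.9    0.    11.3] j [ 50.  19. -35.  94.  11.  70.  24.] F [ 0.5  0.3 -0.1] w 34.2
 twist total [-0.002  0.     0.012] | 0.012 target [ 0.5512 -0.2477  0.0553]
 travel in target frame mm [ -3.3   7.3 102.9]  in current frame [ -3.3   7.5 102.9]
```

View pics/w5.png

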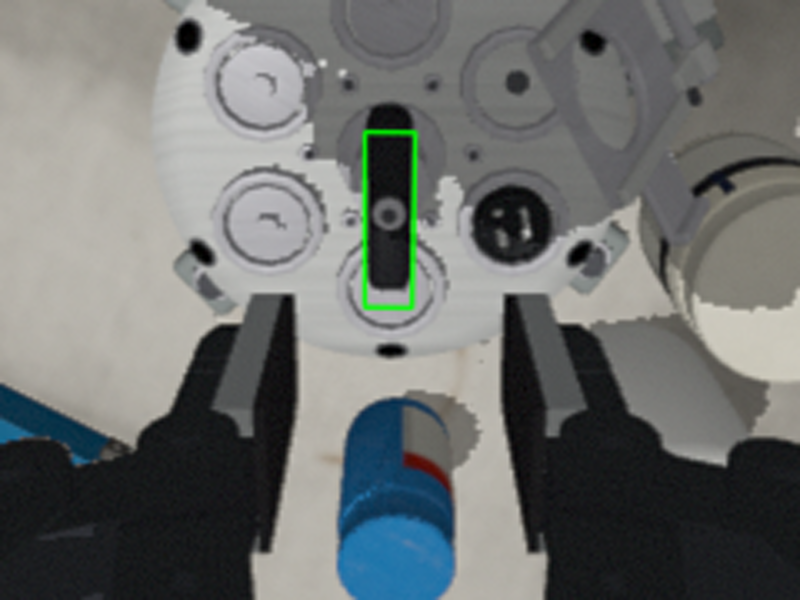

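```bash
python3 -m creep '{"travel":[[-3.3,6.5,0],[0,0,20],[0,0,20],[0,0,15],[0,0,0],[0,0,0]],"twist":[[-0.002,0,0.012],[0,0,0],[0,0,0],[0,0,0],[0,0,0],[0,0,0]],"hand":[32,32,32,32,32,32]}'
python3 - <<'E'
from h import *
plan(barR(0),fw([0,0,.074]),.0)
E
```

```text
time: 10.55
eef_pos: [0.5519, -0.2486, 0.1048]
tcp_rot: [179.9, -0.1, 10.5]
wrist_force: [0.9, -0.2, 0.5]
gripper_width: 0.371
t 10.55 pos [ 0.5519 -0.2486  0.1048] rpy [ 1.799e+02 -1.000e-01  1.050e+01] j [ 50.  22. -34.  97.  13.  65.  22.] F [ 0.9 -0.2  0.5] w 31.7
 twist total [ 0.002 -0.002 -0.002] | 0.004 target [ 0.5512 -0.2477  0.0553]
 travel in target frame mm [-0.5 -1.  49.5]  in current frame [-0.6 -1.  49.5]
```

```bash
python3 -m creep '{"travel":[[-0.5,-1.4,14],[0,0,14],[0,0,12],[0,0,8],[0,0,0],[0,0,0]],"twist":[[0,0,0],[0,0,0],[0,0,0],[0,0,0],[0,0,0],[0,0,0]],"hand":[32,32,32,32,32,32]}'
python3 - <<'E'
from h import *
plan(barR(0),fw([0,0,.074]),.0)
E
```

```text
time: 11.15
eef_pos: [0.5509, -0.2476, 0.0559]
tcp_rot: [179.9, -0.1, 10.4]
wrist_force: [-0.5, -0.3, 0.2]
gripper_width: 0.377
t 11.15 pos [ 0.5509 -0.2476  0.0559] rpy [ 1.799e+02 -1.000e-01  1.040e+01] j [ 49.  25. -33. 100.  15.  60.  21.] F [-0.5 -0.3  0.2] w 32.2
 twist total [ 0.001 -0.002 -0.003] | 0.003 target [ 0.5512 -0.2477  0.0553]
 travel in target frame mm [0.3 0.2 0.6]  in current frame [0.3 0.2 0.6]
```

```bash
python3 -m creep '{"travel":[[0,0,0],[0,0,0],[0,0,0],[0,0,0],[0,0,0],[0,0,0]],"twist":[[0,0,0],[0,0,0],[0,0,0],[0,0,0],[0,0,0],[0,0,0]],"hand":[20,8,5,5,5,5]}' 60
python3 - <<'E'
from h import *
plan(barR(np.pi/3),fw([0,0,.074]),.0)
p,Rc,s=cur();print(Rc.T@s['wrist_force'],Rc.T@s['torque'])
E
```

```text
time: 11.75
eef_pos: [0.552, -0.2476, 0.057]
tcp_rot: [179.9, -0.2, 10.4]
wrist_force: [3.4, 0.4, 3.3]
gripper_width: 0.193
t 11.75 pos [ 0.552  -0.2476  0.057 ] rpy [179.9  -0.2  10.4] j [ 49.  25. -33. 100.  15.  60.  21.] F [3.4 0.4 3.3] w 16.5
 twist total [ 0.004 -0.002 -1.05 ] | 1.05 target [ 0.5512 -0.2477  0.0553]
 travel in target frame mm [-0.4 -0.7  1.7]  in current frame [-0.8 -0.   1.7]
[ 3.38665076  0.24758261 -3.27144389] [-0.03293964  0.76097981  0.03002583]
```

```bash
python3 -m creep '{"travel":[[0,0,0],[0,0,0],[0,0,0]],"twist":[[0,0,0],[0,0,0],[0,0,0]],"hand":[5,5,5]}'
python3 - <<'E'
from h import *
plan(barR(np.pi/3),fw([0,0,.074]),.0)
p,Rc,s=cur();print(Rc.T@s['wrist_force'],Rc.T@s['torque'])
from workcell import vision
p,d=vision.read_camera("wrist"); im=p[:,:,::-1].copy()
cv2.imwrite("pics/w6.png",cv2.resize(im[150:330,200:440],(800,600),interpolation=cv2.INTER_CUBIC))
E
```

```text
time: 12.05
eef_pos: [0.552, -0.2476, 0.0569]
tcp_rot: [179.9, -0.2, 10.4]
wrist_force: [4.2, 1.4, 5.9]
gripper_width: 0.191
t 12.05 pos [ 0.552  -0.2476  0.0569] rpy [179.9  -0.2  10.4] j [ 49.  25. -33. 100.  15.  60.  21.] F [4.2 1.4 5.9] w 16.4
 twist total [ 0.004 -0.002 -1.05 ] | 1.05 target [ 0.5512 -0.2477  0.0553]
 travel in target frame mm [-0.4 -0.7  1.6]  in current frame [-0.8 -0.   1.6]
[ 4.42213284 -0.64469324 -5.83565758] [-0.00399328  0.99749258  0.10375273]
```

View pics/w6.png

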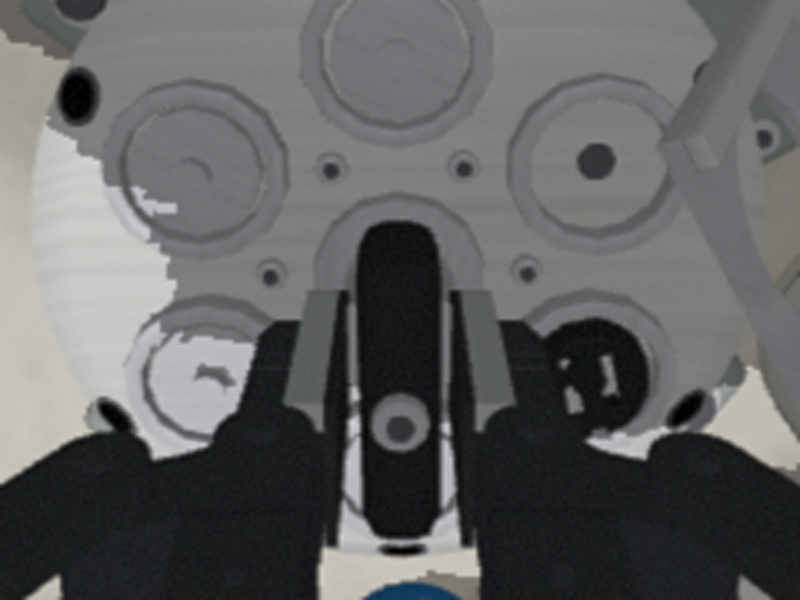

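```bash
python3 -m creep '{"travel":[[0,0,0],[0,0,0],[0,0,-5],[-0.5,0,-5],[0,0,0],[0,0,0],[0,0,0],[0,0,0],[0,0,0]],"twist":[[0,0,0],[0,0,0],[0,0,0],[0,0,0],[0,0,0],[0,0,0],[0,0,0],[0,0,0],[0,0,0]],"hand":[30,30,30,30,12,5,5,5,5]}'
python3 - <<'E'
from h import *
plan(barR(np.pi/3),fw([0,0,.074]),.0)
p,Rc,s=cur();print(Rc.T@s['wrist_force'],Rc.T@s['torque'])
E
```

```text
time: 13.0
eef_pos: [0.5521, -0.2478, 0.0672]
tcp_rot: [179.8, -0.3, 10.4]
wrist_force: [5.1, 0.2, 2.6]
gripper_width: 0.124
t 13.0 pos [ 0.5521 -0.2478  0.0672] rpy [179.8  -0.3  10.4] j [ 49.  24. -33.  99.  15.  61.  21.] F [5.1 0.2 2.6] w 10.6
 twist total [ 0.005 -0.003 -1.049] | 1.05 target [ 0.5512 -0.2477  0.0553]
 travel in target frame mm [-0.2 -0.8 11.9]  in current frame [-0.9 -0.3 11.8]
[ 5.10607786  0.76020929 -2.59528934] [-2.45658639e-01  8.80580046e-01  9.01816101e-05]
```

```bash
python3 -m creep '{"travel":[[0.5,0,0],[0,0,0],[0,0,0],[0,0,0],[0,0,0],[0,0,0]],"twist":[[0,0,-0.1],[0,0,-0.1],[0,0,-0.1],[0,0,-0.1],[0,0,-0.1],[0,0,0]],"hand":[5,5,5,5,5,5]}'
python3 - <<'E'
from h import *
plan(barR(np.pi/3),fw([0,0,.074]),.0)
p,Rc,s=cur();print(Rc.T@s['wrist_force'],Rc.T@s['torque'])
E
```

```text
time: 13.6
eef_pos: [0.5534, -0.2472, 0.0672]
tcp_rot: [179.7, -0.3, 39.3]
wrist_force: [7.8, 0.4, 1.6]
gripper_width: 0.122
t 13.6 pos [ 0.5534 -0.2472  0.0672] rpy [179.7  -0.3  39.3] j [ 53.  25. -39.  99.  18.  61.  48.] F [7.8 0.4 1.6] w 10.5
 twist total [ 0.007 -0.003 -0.547] | 0.547 target [ 0.5512 -0.2477  0.0553]
 travel in target frame mm [-1.2 -1.9 11.9]  in current frame [-2.1 -1.  11.9]
[ 6.27678959  4.61863391 -1.54583058] [-0.84692261  1.05569457 -0.05448666]
```

```bash
python3 -m creep '{"travel":[[1.2,1,0],[0,0,0],[0,0,0],[0,0,0],[0,0,0],[0,0,0],[0,0,0],[0,0,0]],"twist":[[0,0,0],[0,0,-0.1],[0,0,-0.1],[0,0,-0.1],[0,0,-0.1],[0,0,-0.1],[0,0,-0.04],[0,0,0]],"hand":[5,5,5,5,5,5,5,5]}'
python3 - <<'E'
from h import *
plan(barR(np.pi/3),fw([0,0,.074]),.0)
p,Rc,s=cur();print(Rc.T@s['wrist_force'],Rc.T@s['torque'])
E
```

```text
time: 14.4
eef_pos: [0.5544, -0.2459, 0.0671]
tcp_rot: [179.7, -0.1, 70.2]
wrist_force: [5.1, 3.4, 4.9]
gripper_width: 0.121
t 14.4 pos [ 0.5544 -0.2459  0.0671] rpy [ 1.797e+02 -1.000e-01  7.020e+01] j [ 57.  27. -44.  99.  21.  62.  76.] F [5.1 3.4 4.9] w 10.3
 twist total [ 0.005 -0.002 -0.007] | 0.009 target [ 0.5512 -0.2477  0.0553]
 travel in target frame mm [-2.7 -2.4 11.8]  in current frame [-2.7 -2.4 11.8]
[ 4.9332783   3.70584227 -4.83690169] [-0.72667774  0.81617182 -0.07233493]
```

```bash
python3 -m creep '{"travel":[[0,0,0],[0,0,0],[0,0,0],[0,0,-15],[0,0,-40],[0,0,-40],[0,0,0],[0,0,0]],"twist":[[0,0,-0.007],[0,0,0],[0,0,0],[0,0,0],[0,0,0],[0,0,0],[0,0,0],[0,0,0]],"hand":[5,30,30,30,30,30,30,30]}'
python3 - <<'E'
from h import *
plan(wingR(1.12),fw(np.array([-.1,0,.078])+.010*AX),.1)
from workcell import vision
c=vision.calibration("wrist")
p,d=vision.read_camera("wrist"); im=p[:,:,::-1].copy(); np.savez("pics/w7.npz",p=p,d=d,**c)
for a in range(6):
    u=proj(c,fw([.042*np.cos(a*np.pi/3),.042*np.sin(a*np.pi/3),.040])[None])[0]; cv2.circle(im,tuple(np.int32(u*16)),30,(0,255,0),1,cv2.LINE_AA,4)
    print(a*60,u.round(1))
cv2.imwrite("pics/w7.png",cv2.resize(im[100:320,170:470],(800,587),interpolation=cv2.INTER_CUBIC))
p,d=vision.read_camera("top");cv2.imwrite("pics/t2.png",cv2.resize(p[130:280,225:385,::-1],(640,600),interpolation=cv2.INTER_CUBIC))
E
```

```text
time: 15.2
eef_pos: [0.5524, -0.2481, 0.1627]
tcp_rot: [179.8, 0.1, 70.4]
wrist_force: [-1.3, -0.5, 0.0]
gripper_width: 0.349
t 15.2 pos [ 0.5524 -0.2481  0.1627] rpy [1.798e+02 1.000e-01 7.040e+01] j [ 60.  21. -47.  94.  17.  72.  80.] F [-1.3 -0.5  0. ] w 29.8
 twist total [-0.434 -0.435  0.507] | 0.797 target [ 0.5233 -0.0979  0.1528]
 travel in target frame mm [  64.1 -114.3  -79.6]  in current frame [131.7 -77.9   9.4]
0 [283.  210.3]
60 [319.6 229.6]
120 [356.1 210.1]
180 [357.7 168.6]
240 [319.4 146.5]
300 [281.2 168.8]
```

View pics/w7.png

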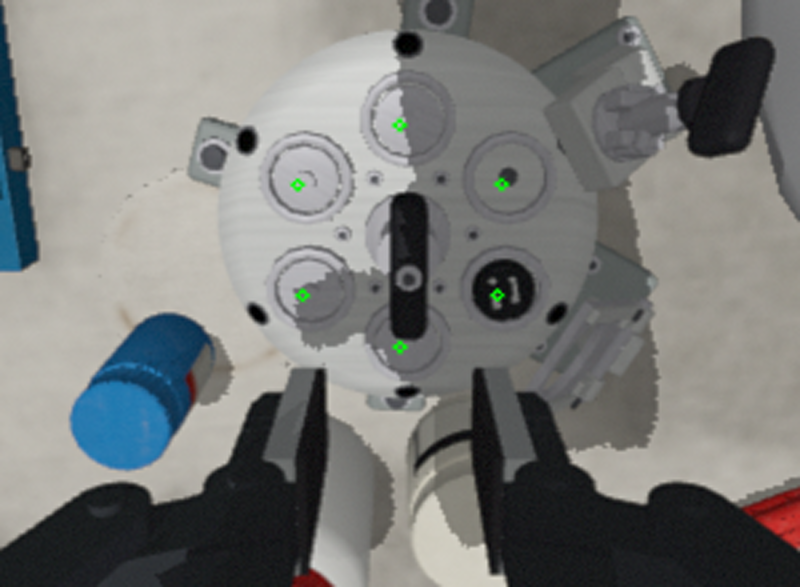

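View pics/t2.png

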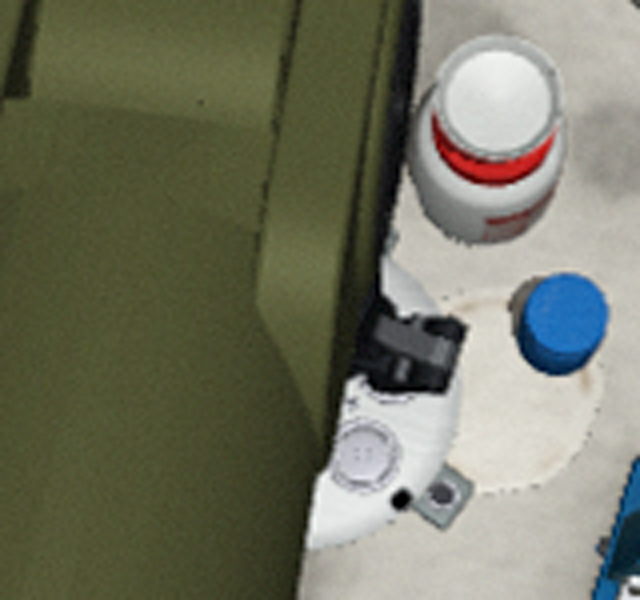

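```bash
python3 -m creep '{"travel":[[0,0,-45],[33,-19.5,0],[33,-19.5,0],[33,-19.5,0],[33,-19.5,0],[0,0,0],[0,0,0],[0,0,0],[0,0,0],[0,0,0]],"twist":[[0,0,0],[0,0,0],[0,0,0],[0,0,0],[0,0,0],[-0.087,-0.087,0.101],[-0.087,-0.087,0.101],[-0.087,-0.087,0.101],[-0.087,-0.087,0.101],[-0.087,-0.087,0.101]],"hand":[30,30,30,30,30,30,30,30,30,30]}'
python3 - <<'E'
from h import *
plan(wingR(1.12),fw(np.array([-.1,0,.078])+.010*AX),.06)
E
```

```text
time: 16.3
eef_pos: [0.5212, -0.0975, 0.2052]
tcp_rot: [152.0, 16.1, 39.2]
wrist_force: [-1.7, 0.0, -1.5]
gripper_width: 0.353
t 16.3 pos [ 0.5212 -0.0975  0.2052] rpy [152.   16.1  39.2] j [ 41.   7. -57. 110.  40.  74.  13.] F [-1.7  0.  -1.5] w 30.1
 twist total [-0.04  -0.036  0.048] | 0.072 target [ 0.5275 -0.1205  0.12  ]
 travel in target frame mm [ 16.3 -24.6  83.4]  in current frame [ 14.4 -20.5  84.8]
```

```bash
python3 -m creep '{"travel":[[0,0,0],[17.5,-26,10],[0,0,40],[0,0,32],[0,0,0],[0,0,0]],"twist":[[-0.04,-0.036,0.048],[0,0,0],[0,0,0],[0,0,0],[0,0,0],[0,0,0]],"hand":[30,30,30,30,30,30]}'
python3 - <<'E'
from h import *
plan(wingR(1.12),fw(np.array([-.1,0,.078])+.010*AX),.0)
from workcell import vision
p,d=vision.read_camera("wrist"); im=p[:,:,::-1].copy()
cv2.imwrite("pics/w8.png",cv2.resize(im[150:330,200:440],(800,600),interpolation=cv2.INTER_CUBIC))
E
```

```text
time: 16.9
eef_pos: [0.5273, -0.1173, 0.119]
tcp_rot: [149.2, 16.6, 36.0]
wrist_force: [0.1, 0.5, 0.1]
gripper_width: 0.353
t 16.9 pos [ 0.5273 -0.1173  0.119 ] rpy [149.2  16.6  36. ] j [ 36.  17. -54. 114.  52.  71.  -1.] F [0.1 0.5 0.1] w 30.1
 twist total [-0.007 -0.002  0.005] | 0.009 target [ 0.5338 -0.1543  0.0709]
 travel in target frame mm [-1.9  2.5 61. ]  in current frame [-2.   2.9 61. ]
```

View pics/w8.png

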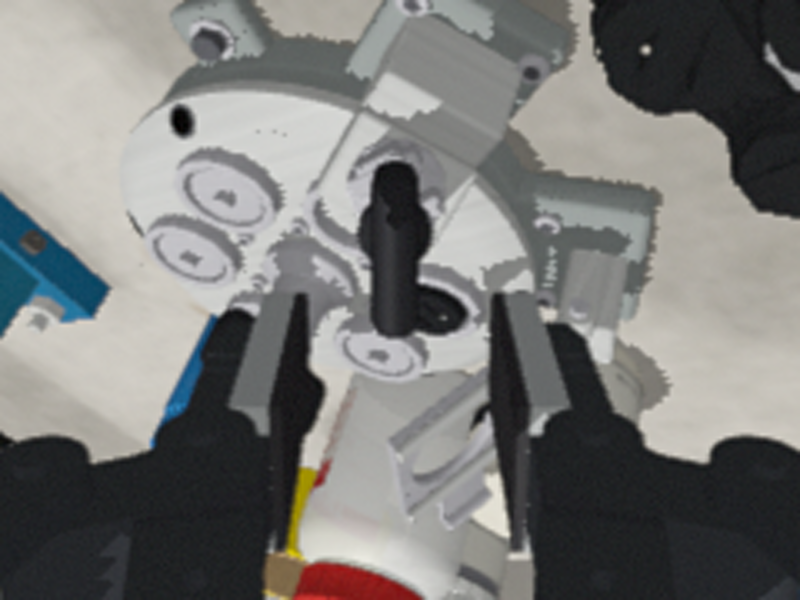

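```bash
python3 -m creep '{"travel":[[-0.7,1,15],[0,0,15],[0,0,15],[0,0,8],[0,0,3],[0,0,0],[0,0,0]],"twist":[[-0.007,-0.002,0.005],[0,0,0],[0,0,0],[0,0,0],[0,0,0],[0,0,0],[0,0,0]],"hand":[30,30,30,30,30,30,30]}' && python3 fc.py
python3 - <<'E'
from h import *
plan(wingR(1.12),fw(np.array([-.1,0,.078])+.010*AX),.0)
from workcell import vision
p,d=vision.read_camera("wrist"); im=p[:,:,::-1].copy()
cv2.imwrite("pics/w9.png",cv2.resize(im[150:330,200:440],(800,600),interpolation=cv2.INTER_CUBIC))
E
```

```text
time: 17.65
eef_pos: [0.5346, -0.1494, 0.0752]
tcp_rot: [148.5, 16.4, 35.7]
wrist_force: [-0.2, -0.5, -0.4]
gripper_width: 0.35
t 17.65 pos [ 0.5346 -0.1494  0.0752] rpy [148.5  16.4  35.7] j [ 36.  21. -51. 116.  58.  67.  -5.] F [-0.2 -0.5 -0.4] w 29.9
 twist total [ 1.000e-03 -3.000e-03  1.119e+00] | 1.119 target [ 0.5348 -0.1599  0.0627]
 travel in target frame mm [-0.7  2.  16.2]  in current frame [-2.2  0.2 16.2]
F tool [-0.3 -0.   0.6] torque tool [ 0.51  0.29 -0.01] along axis 16.20413119823272
t 17.65 pos [ 0.5346 -0.1494  0.0752] rpy [148.5  16.4  35.7] j [ 36.  21. -51. 116.  58.  67.  -5.] F [-0.2 -0.5 -0.4] w 29.9
 twist total [ 0.002 -0.002 -0.001] | 0.004 target [ 0.5338 -0.1543  0.0709]
 travel in target frame mm [-2.1  0.3  6.2]  in current frame [-2.2  0.3  6.2]
```

View pics/w9.png

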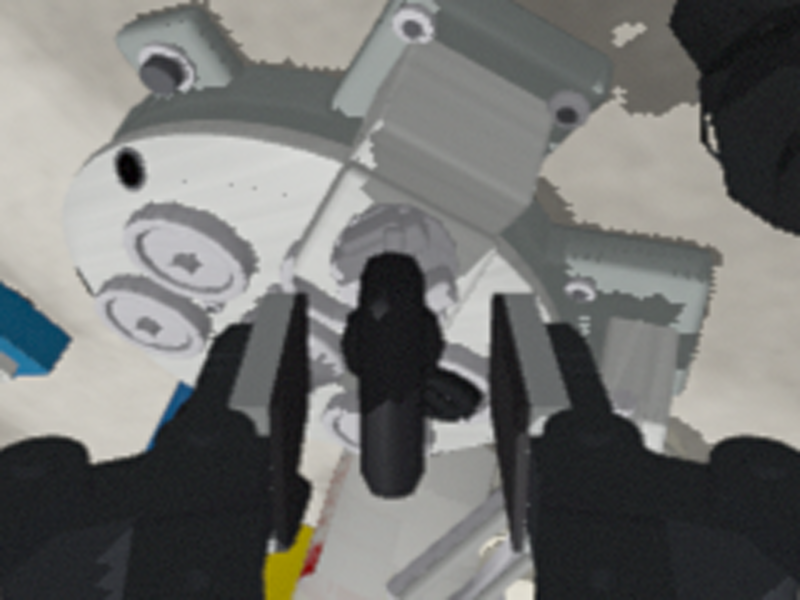

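```bash
python3 -m creep '{"travel":[[-1,-1,1],[0,0,0],[0,0,0],[0,0,0],[0,0,0],[0,0,0],[0,0,0]],"twist":[[0,0,0],[0,0,0],[0,0,0],[0,0,0],[0,0,0],[0,0,0],[0,0,0]],"hand":[30,20,8,4,4,4,4]}' 70 && python3 fc.py
```

```text
time: 18.4
eef_pos: [0.5333, -0.15, 0.0741]
tcp_rot: [148.5, 16.4, 35.7]
wrist_force: [-1.1, 2.2, 2.5]
gripper_width: 0.099
t 18.4 pos [ 0.5333 -0.15    0.0741] rpy [148.5  16.4  35.7] j [ 36.  21. -51. 116.  58.  67.  -5.] F [-1.1  2.2  2.5] w 8.4
 twist total [ 1.000e-03 -3.000e-03  1.119e+00] | 1.119 target [ 0.5348 -0.1599  0.0627]
 travel in target frame mm [ 0.7  1.6 15.1]  in current frame [-1.1  1.3 15.1]
F tool [-0.3 -0.7 -3.4] torque tool [ 0.62  0.41 -0.07] along axis 15.09779971601349
```

Pull slightly and twist back.

```bash
python3 -m creep '{"travel":[[0,0,-2],[0,0,0],[0,0,0],[0,0,0],[0,0,0],[0,0,0],[0,0,0],[0,0,0],[0,0,0],[0,0,0]],"twist":[[0,0,0],[0,0,0.13],[0,0,0.13],[0,0,0.13],[0,0,0.13],[0,0,0.13],[0,0,0.13],[0,0,0.13],[0,0,0.13],[0,0,0.07]],"hand":[4,4,4,4,4,4,4,4,4,4]}' && python3 fc.py
```

```text
time: 19.4
eef_pos: [0.5323, -0.1499, 0.0743]
tcp_rot: [149.9, -18.9, -18.5]
wrist_force: [3.2, -2.3, -7.4]
gripper_width: 0.1
t 19.4 pos [ 0.5323 -0.1499  0.0743] rpy [149.9 -18.9 -18.5] j [ 31.  19. -45. 116.  55.  65. -67.] F [ 3.2 -2.3 -7.4] w 8.5
 twist total [-0.001 -0.001  0.004] | 0.004 target [ 0.5348 -0.1599  0.0627]
 travel in target frame mm [ 1.5  1.1 15.4]  in current frame [ 1.5  1.1 15.4]
F tool [ 1.2 -3.1  7.7] torque tool [ 1.1   0.04 -0.07] along axis 15.434280996703908
```

```bash
python3 -m creep '{"travel":[[0,0,2],[0,0,2.5],[0,0,2.5],[0,0,2.5],[0,0,0],[0,0,0]],"twist":[[0,0,0],[0,0,0],[0,0,0],[0,0,0],[0,0,0],[0,0,0]],"hand":[4,4,4,4,4,4]}' && python3 fc.py
```

```text
time: 20.0
eef_pos: [0.5334, -0.1547, 0.0674]
tcp_rot: [149.8, -18.7, -18.2]
wrist_force: [0.3, -2.2, -6.1]
gripper_width: 0.107
t 20.0 pos [ 0.5334 -0.1547  0.0674] rpy [149.8 -18.7 -18.2] j [ 31.  20. -44. 116.  56.  65. -67.] F [ 0.3 -2.2 -6.1] w 9.2
 twist total [ 0.    -0.002  0.009] | 0.009 target [ 0.5348 -0.1599  0.0627]
 travel in target frame mm [1.4 1.2 7. ]  in current frame [1.3 1.2 7. ]
F tool [-1.  -1.3  6.3] torque tool [ 1.   -0.45  0.  ] along axis 7.023992506153917
```

```bash
python3 -m creep '{"travel":[[0,0,2],[0,0,0],[0,0,0],[0,0,0],[0,0,0]],"twist":[[0,0,0],[0,0,0],[0,0,0],[0,0,0],[0,0,0]],"hand":[4,4,28,28,28]}' && python3 fc.py
python3 - <<'E'
from h import *
from workcell import vision
p,d=vision.read_camera("wrist"); im=p[:,:,::-1].copy()
cv2.imwrite("pics/w10.png",cv2.resize(im[150:330,200:440],(800,600),interpolation=cv2.INTER_CUBIC))
E
```

```text
time: 20.5
eef_pos: [0.5349, -0.1556, 0.067]
tcp_rot: [149.8, -18.9, -18.2]
wrist_force: [-0.8, -0.5, -0.4]
gripper_width: 0.327
t 20.5 pos [ 0.5349 -0.1556  0.067 ] rpy [149.8 -18.9 -18.2] j [ 31.  20. -44. 116.  56.  65. -67.] F [-0.8 -0.5 -0.4] w 27.9
 twist total [-0.    -0.004  0.008] | 0.009 target [ 0.5348 -0.1599  0.0627]
 travel in target frame mm [-0.1  1.3  6. ]  in current frame [-0.1  1.3  6. ]
F tool [-0.7  0.5  0.5] torque tool [ 0.52 -0.33 -0.02] along axis 5.9753773480647965
```

View pics/w10.png

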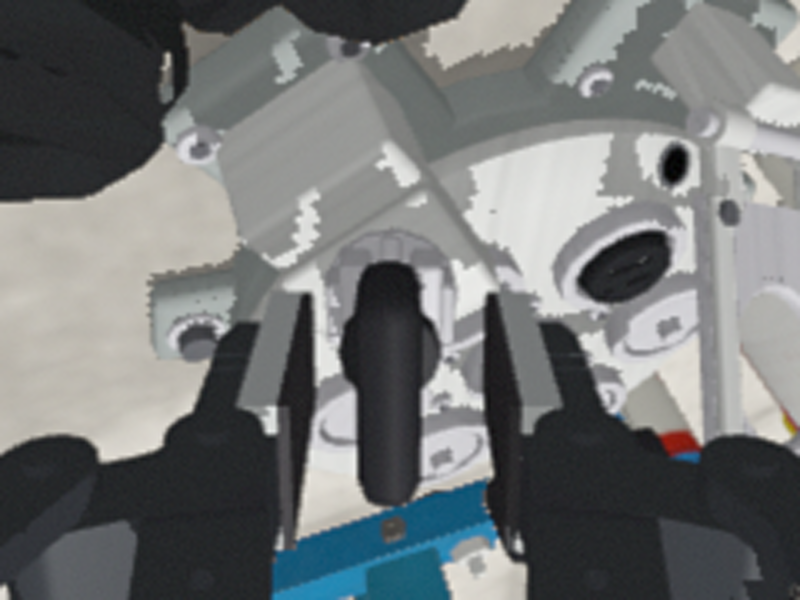

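```bash
python3 -m creep '{"travel":[[0,0,-10],[0,0,-20],[0,0,-40],[0,0,-40],[0,0,-40],[0,0,0]],"twist":[[0,0,0],[0,0,0],[0,0,0],[0,0,0],[0,0,0],[0,0,0]],"hand":[30,30,30,30,30,30]}'
python3 - <<'E'
from h import *
from workcell import vision
p,d=vision.read_camera("top"); z=np.load("pics/top0.npz"); np.savez("pics/t3.npz",p=p,d=d)
o=np.hstack([cv2.resize(q[140:270,225:355,::-1],(400,400),interpolation=cv2.INTER_CUBIC) for q in (z['p'],p)])
cv2.imwrite("pics/t3.png",o)
E
```

```text
time: 21.15
eef_pos: [0.5209, -0.0658, 0.1944]
tcp_rot: [150.0, -19.3, -17.9]
wrist_force: [0.4, 0.8, 0.5]
gripper_width: 0.348
```

View pics/t3.png

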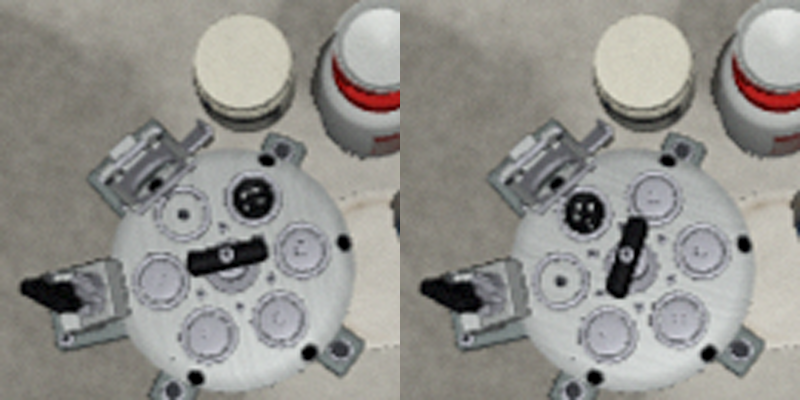

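```bash
cat >> h.py <<'E'
def stR():
    X=RF@np.array([np.cos(np.radians(30)),np.sin(np.radians(30)),0]); z=np.array([0,0,-1.]); return np.c_[X,np.cross(z,X),z]
def stp(r,lat,z):
    o=np.array([-.5,.866,0]); l=np.array([.866,.5,0]); return fw(.088*o-r*o+lat*l+[0,0,z])
E
python3 - <<'E'
from h import *
plan(stR(),tip=stp(.005,.03,.16))
print(stR()[:,1], RF@[.5,-.866,0])
z=np.load("pics/top0.npz")
for th in (.9,1.0,1.1,1.15):
    # tab tip corners
    q=[stp(.055*np.cos(th)-.0015*np.sin(th),l,.044+.055*np.sin(th)+.0015*np.cos(th)) for l in (.021,.039)]
    print(th,((proj(z,np.array(q))-[225,140])*400/130).round(0).tolist())
E
```

```text
t 21.2 pos [ 0.5196 -0.0683  0.1921] rpy [149.9 -19.1 -18. ] j [ 29.   9. -51. 111.  43.  76. -60.] F [-0.1 -1.2  0.2] w 29.8
 twist total [ 0.416 -0.459  0.443] | 0.762 target [ 0.6338 -0.2165  0.16  ]
 travel in target frame mm [186.8   9.7  32.1]  in current frame [135.3  50.9 123. ]
[-0.75951762 -0.65048673 -0.        ] [-0.75949265 -0.65048207  0.        ]
0.9 [[189.0, 155.0], [213.0, 134.0]]
1.0 [[183.0, 148.0], [207.0, 127.0]]
1.1 [[176.0, 141.0], [201.0, 120.0]]
1.15 [[173.0, 137.0], [198.0, 116.0]]
```

```bash
python3 -m creep '{"travel":[[0,0,-30],[0,0,0],[0,0,0],[0,0,0],[0,0,0],[0,0,0],[0,0,0],[0,0,0]],"twist":[[0,0,0],[0.069,-0.0765,0.074],[0.069,-0.0765,0.074],[0.069,-0.0765,0.074],[0.069,-0.0765,0.074],[0.069,-0.0765,0.074],[0.069,-0.0765,0.074],[0,0,0]],"hand":[10,0,0,0,0,0,0,0]}'
python3 - <<'E'
from h import *
plan(stR(),tip=stp(.0,.03,.16))
E
```

```text
time: 22.0
eef_pos: [0.5139, -0.0594, 0.2124]
tcp_rot: [179.6, 0.3, -50.2]
wrist_force: [-0.8, -0.8, -0.0]
gripper_width: -0.003
t 22.0 pos [ 0.5139 -0.0594  0.2124] rpy [179.6   0.3 -50.2] j [ 46.   6. -44. 102.   5.  75. -50.] F [-0.8 -0.8 -0. ] w -0.2
 twist total [ 0.008  0.005 -0.014] | 0.017 target [ 0.6376 -0.2132  0.16  ]
 travel in target frame mm [197.3   6.1  52.4]  in current frame [197.6   2.9  51.4]
```

```bash
python3 -m creep '{"travel":[[45,6,0],[45,0,0],[45,0,0],[35,0,15],[17,0,20],[9,0,15],[0,0,0],[0,0,0]],"twist":[[0.008,0.005,-0.014],[0,0,0],[0,0,0],[0,0,0],[0,0,0],[0,0,0],[0,0,0],[0,0,0]],"hand":[0,0,0,0,0,0,0,0]}'
python3 - <<'E'
from h import *
plan(stR(),tip=stp(.0,.03,.09))
from workcell import vision
c=vision.calibration("wrist")
p,d=vision.read_camera("wrist"); im=p[:,:,::-1].copy()
cv2.imwrite("pics/w11.png",cv2.resize(im[100:340,160:480],(800,600),interpolation=cv2.INTER_CUBIC))
p,d=vision.read_camera("side");cv2.imwrite("pics/s2.png",cv2.resize(p[150:280,250:410,::-1],(800,600)[:2] if 0 else (738,600),interpolation=cv2.INTER_CUBIC))
E
```

```text
time: 22.8
eef_pos: [0.6382, -0.204, 0.1633]
tcp_rot: [-179.9, -0.0, -48.8]
wrist_force: [-0.1, 0.0, 0.1]
gripper_width: -0.005
t 22.8 pos [ 0.6382 -0.204   0.1633] rpy [-179.9   -0.   -48.8] j [ 44.  28. -38.  84.  17.  74. -45.] F [-0.1  0.   0.1] w -0.4
 twist total [-0.002 -0.     0.012] | 0.012 target [ 0.6376 -0.2132  0.09  ]
 travel in target frame mm [ 6.6  6.4 73.3]  in current frame [ 6.5  6.6 73.3]
```

View pics/w11.png

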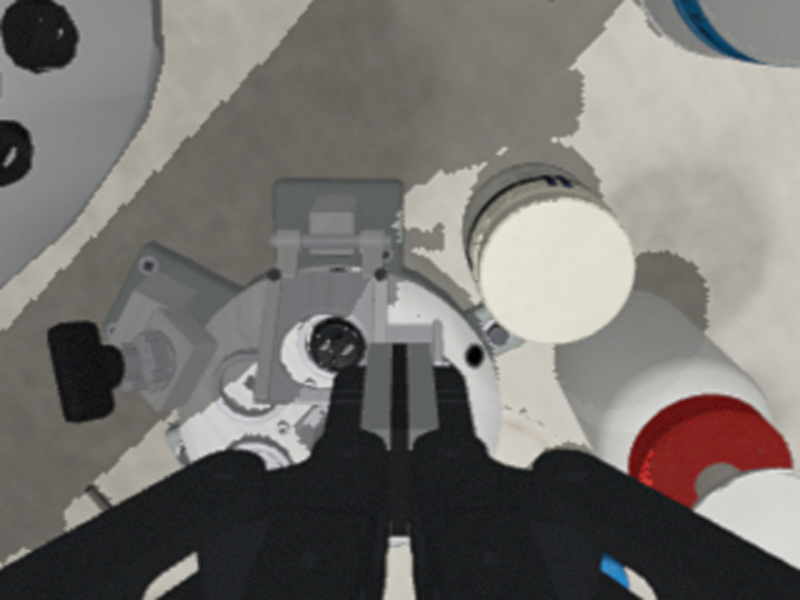

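View pics/s2.png

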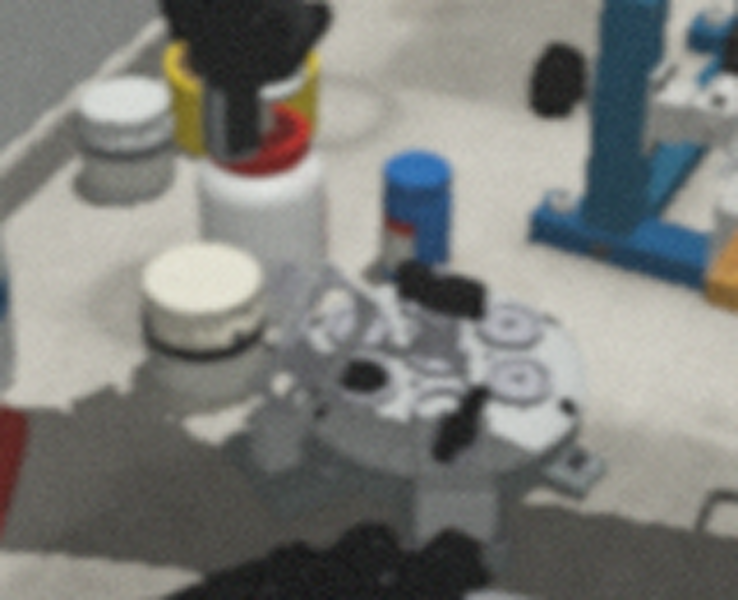

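```bash
python3 -m creep '{"travel":[[6.6,5,0],[0,0,25],[0,0,25],[0,0,20],[0,0,0],[0,0,0]],"twist":[[-0.002,0,0.012],[0,0,0],[0,0,0],[0,0,0],[0,0,0],[0,0,0]],"hand":[0,0,0,0,0,0]}'
python3 - <<'E'
from h import *
plan(stR(),tip=stp(.0,.03,.09))
from workcell import vision
p,d=vision.read_camera("wrist"); im=p[:,:,::-1].copy()
cv2.imwrite("pics/w12.png",cv2.resize(im[100:340,160:480],(800,600),interpolation=cv2.INTER_CUBIC))
E
```

```text
time: 23.5
eef_pos: [0.6394, -0.2148, 0.0945]
tcp_rot: [-180.0, -0.1, -49.6]
wrist_force: [-0.0, 0.3, -0.1]
gripper_width: -0.001
t 23.5 pos [ 0.6394 -0.2148  0.0945] rpy [-1.80e+02 -1.00e-01 -4.96e+01] j [ 43.  31. -37.  87.  20.  68. -46.] F [-0.   0.3 -0.1] w -0.1
 twist total [-0.    -0.002 -0.003] | 0.004 target [ 0.6376 -0.2132  0.09  ]
 travel in target frame mm [-2.4  0.4  4.5]  in current frame [-2.4  0.4  4.4]
```

View pics/w12.png

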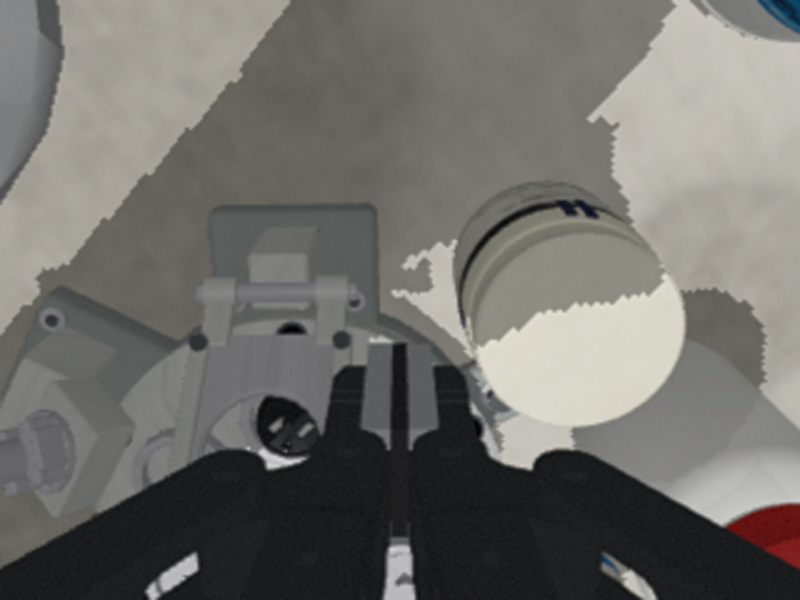

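```bash
python3 -m creep '{"travel":[[-2.4,0.4,9],[0,5,0],[0,5,0],[0,4.4,1],[0,3.7,2.7],[0,3.7,2.8],[0,3,3.5],[0,3,3.5],[0,0,0]],"twist":[[0,0,0],[0,0,0],[0,0,0],[0,0,0],[0,0,0],[0,0,0],[0,0,0],[0,0,0],[0,0,0]],"hand":[0,0,0,0,0,0,0,0,0]}'
python3 - <<'E'
from h import *
plan(stR(),tip=stp(.036,.03,.046))
from workcell import vision
p,d=vision.read_camera("wrist"); im=p[:,:,::-1].copy()
cv2.imwrite("pics/w13.png",cv2.resize(im[100:340,160:480],(800,600),interpolation=cv2.INTER_CUBIC))
E
```

```text
time: 24.45
eef_pos: [0.6154, -0.2316, 0.0701]
tcp_rot: [179.9, -0.0, -49.6]
wrist_force: [0.3, -0.1, 0.3]
gripper_width: -0.002
t 24.45 pos [ 0.6154 -0.2316  0.0701] rpy [179.9  -0.  -49.6] j [ 46.  31. -36.  91.  20.  65. -45.] F [ 0.3 -0.1  0.3] w -0.2
 twist total [ 0.001 -0.    -0.004] | 0.004 target [ 0.6102 -0.2367  0.046 ]
 travel in target frame mm [ 0.5  7.2 24.1]  in current frame [ 0.5  7.2 24.1]
```

View pics/w13.png

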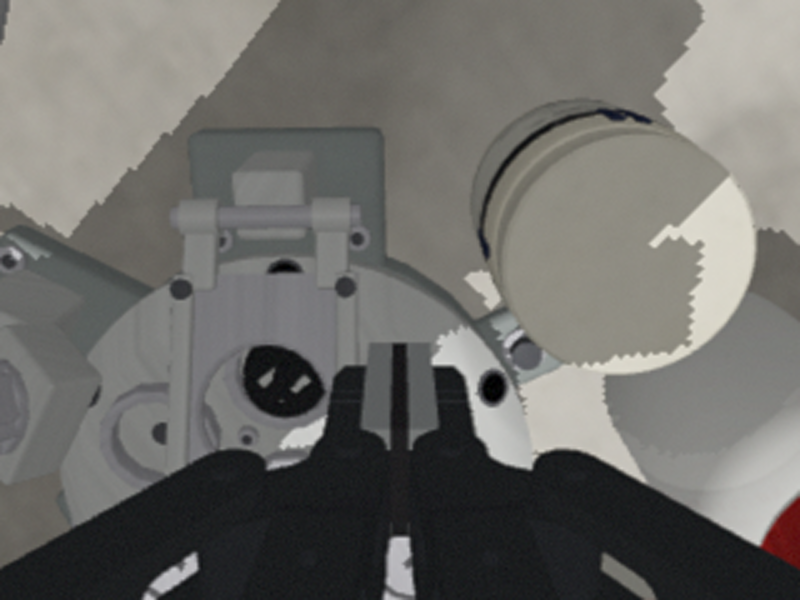

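```bash
python3 -m creep '{"travel":[[0,2.3,4],[0,2.2,4],[0,1.4,4],[0,1.3,4],[0,0.5,4],[0,0.5,3],[0,0,1],[0,0,0]],"twist":[[0,0,0],[0,0,0],[0,0,0],[0,0,0],[0,0,0],[0,0,0],[0,0,0],[0,0,0]],"hand":[0,0,0,0,0,0,0,0]}'
python3 - <<'E'
from h import *
plan(stR(),tip=stp(.036,.03,.046))
from workcell import vision
p,d=vision.read_camera("wrist"); im=p[:,:,::-1].copy()
cv2.imwrite("pics/w14.png",cv2.resize(im[100:340,160:480],(800,600),interpolation=cv2.INTER_CUBIC))
p,d=vision.read_camera("side");cv2.imwrite("pics/s3.png",cv2.resize(p[170:280,250:390,::-1],(700,550),interpolation=cv2.INTER_CUBIC))
E
```

```text
time: 25.3
eef_pos: [0.6094, -0.2359, 0.0463]
tcp_rot: [180.0, 0.0, -49.6]
wrist_force: [-1.7, 0.8, -0.6]
gripper_width: -0.0
t 25.3 pos [ 0.6094 -0.2359  0.0463] rpy [180.    0.  -49.6] j [ 46.  32. -36.  93.  20.  62. -45.] F [-1.7  0.8 -0.6] w -0.0
 twist total [ 0.001  0.    -0.003] | 0.003 target [ 0.6102 -0.2367  0.046 ]
 travel in target frame mm [ 1.1 -0.2  0.3]  in current frame [ 1.1 -0.2  0.3]
```

View pics/w14.png

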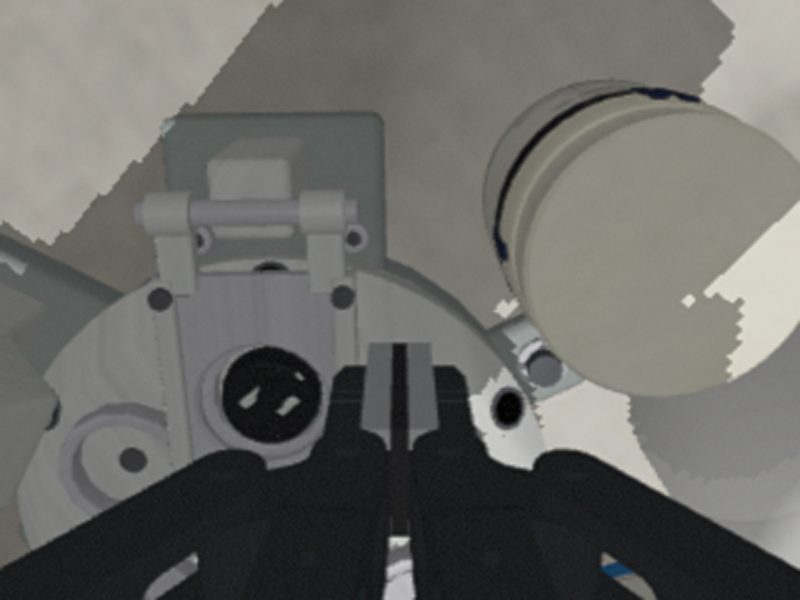

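View pics/s3.png

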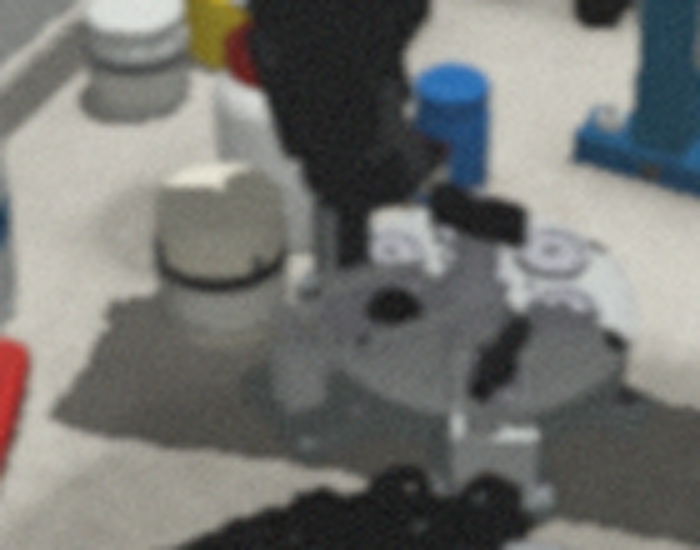

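```bash
python3 -m creep '{"travel":[[0,1,1],[0,1,1],[0,0,0]],"twist":[[0,0,0],[0,0,0],[0,0,0]],"hand":[0,0,0]}'
```

```text
time: 25.7
eef_pos: [0.6092, -0.2362, 0.0456]
tcp_rot: [-179.9, -0.1, -49.5]
wrist_force: [-1.7, 5.2, 3.0]
gripper_width: 0.001
```

```bash
python3 -m creep '{"travel":[[0,0,1],[0,0,1],[0,0,0]],"twist":[[0,0,0],[0,0,0],[0,0,0]],"hand":[0,0,0]}'
```

```text
time: 26.0
eef_pos: [0.6093, -0.2363, 0.0454]
tcp_rot: [-179.9, -0.1, -49.5]
wrist_force: [-5.1, 6.3, 13.3]
gripper_width: 0.0
```

```bash
python3 -m creep '{"travel":[[0,0,-5],[0,0,-20],[0,0,-50],[0,0,-50],[-40,-10,-10],[-45,-10,0],[-45,0,0],[-45,0,0],[-45,0,0],[0,0,0]],"twist":[[0,0,0],[0,0,0],[0,0,0],[0,0,0],[0,0,0],[0,0,0],[0,0,0],[0,0,0],[0,0,0],[0,0,0]],"hand":[0,0,0,0,0,0,0,0,0,0]}'
python3 - <<'E'
from h import *
from workcell import vision
p,d=vision.read_camera("top"); z=np.load("pics/t3.npz"); np.savez("pics/t4.npz",p=p,d=d)
o=np.hstack([cv2.resize(q[140:270,225:355,::-1],(400,400),interpolation=cv2.INTER_CUBIC) for q in (z['p'],p)])
cv2.imwrite("pics/t4.png",o)
z=np.load("pics/top0.npz");E=z['extrinsics'];v,u=np.mgrid[:400,:640]
P=np.stack([(u-z['cx'])/z['fx']*d,(v-z['cy'])/z['fy']*d,d],-1)@E[:3,:3].T+E[:3,3]
for l,r in [(.03,.046),(.03,.052),(-.018,.044),(.018,.044),(0,.064)]:
    q=stp(r,l,.0455);a,b=proj(z,q[None])[0];a=int(round(a));b=int(round(b)); print(l,r,a,b,round(float(np.median(P[b-1:b+2,a-1:a+2,2])),4))
E
```

```text
time: 27.0
eef_pos: [0.4785, -0.0535, 0.178]
tcp_rot: [179.8, -0.2, -49.3]
wrist_force: [0.2, -0.8, 1.3]
gripper_width: 0.0
0.03 0.046 297 197 0.0456
0.03 0.052 299 200 0.045
-0.018 0.044 276 214 0.0451
0.018 0.044 291 201 0.0461
0 0.064 291 216 0.0439
```

View pics/t4.png

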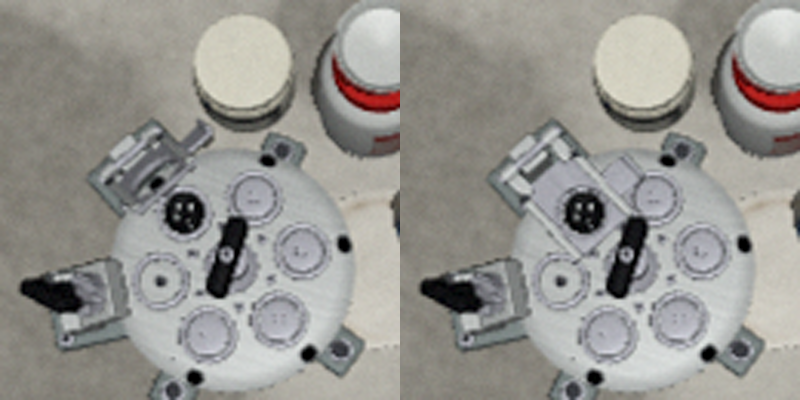

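```bash
python3 -m creep '{"travel":[[0,0,0],[0,0,0],[0,0,0]],"twist":[[0,0,0],[0,0,0],[0,0,0]],"hand":[0,0,0]}' && python3 -c "
from workcell import manip; print(manip.hand_in())"
```

```text
time: 27.35
eef_pos: [0.4817, -0.0581, 0.1776]
tcp_rot: [-180.0, -0.1, -49.7]
wrist_force: [-0.2, -0.9, 0.1]
gripper_width: -0.0
the job is handed in; nothing more can be done
None
```

I finished the job and handed it in at 27.35 s of the 72 s allowed. No verdict was reported.

**What I did:** I pulled the plunger out and twisted its wing about 1.12 rad, and it stayed parked by itself. Then I turned the dial about 60° counter-clockwise by the hub bar and twisted the wing back so the pin went in. Last, I pressed the stencil down by its tab until it hit its stop, with about 13 N showing at the wrist.

**Last checks:**
- **Cap:** the final top picture shows it in its nest at the station, centred in the stencil window.
- **Stencil:** depth readings at five points on the plate and tab read 44 to 46 mm above the bench, so it lies flat.
- **Plunger and wing:** the wing tip is at the same pixel as at the start, so the pin looks fully home. I judged this from the picture, as the joint values are not readable.
- **Bottle, pot and jar:** the jar and the bottle looked unmoved in the last picture. The pot was mostly outside that crop, but it looked unmoved in an earlier picture, after I turned the dial.
- **Robot:** it was well clear of everything when I handed in.

**What went wrong on the way:**
- **Hub bar grasp:** the first one was too low and closed on the round post. I opened, raised the hand 10 mm and gripped the bar properly.
- **Side force:** it reached about 8 N while I turned the dial, which suggests the hand was 1 to 2 mm off the axis.
- **Cameras:** the wrist and top cameras disagreed by about 2 to 3 mm at the wing, so I split the difference.

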